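# Load glaze test tiles into the sample reader

## Robot

A 6-joint arm with a two-finger parallel gripper is mounted at the origin on the work surface. World frame = base frame: x ahead of the robot, y to its left, z up, the work surface at z = 0. Lengths are in m, angles in rad, forces in N, time in s.
With the tool pointing down it reaches from about 0.325 to 0.9 m from the base axis. Payload 6.1 kg.
Tool frame: the origin (TCP) lies between the finger pads; the fingertips stand 25 mm ahead of it and the grasp point (between the pads) lies 6 mm ahead of it; x points along the fingers, y is the direction in which the jaws open and shut, and the axes are right-handed (so a half turn about x gives the same grasp; the last joint's range is limited). The gripper opens to 85 mm and grips with 20 to 120 N. Pads are 22 mm wide; open, the fingers measure 114 mm over their backs; the gripper's body (76 mm by 85 mm) begins 54 mm behind the grasp point. The pads swing forward as they close: fully open they stand 13 mm farther back than shut.
Start: joints at [1.077, 0.22, 1.526, -0, 1.395, -0.126], TCP at [0.225, 0.583, 0.256] pointing down, gripper open.
Joint ranges: [-2.98, 2.98], [-0.91, 2.08], [0.09, 2.57], [-1.24, 4.39], [0.2, 2.65], [-2.68, 2.68]. Speed limits (rad/s): [2.57, 2.57, 3.01, 3.14, 3.14, 3.14].

## Interface

Orientations are given as a unit quaternion [x, y, z, w].
In Python, from plant import env, optics gives the robot as it stands. The module is installed in compiled form; this text tells all that it offers.
- The arm moves only by the tool apply_moves, never from a script. Its argument "steps" is a list of rows, each an object with "translation": the shift along the tool's x, y, z in units of 50 mm (1.0 is 50 mm), a list of three; "dr": the turn, a rotation vector about the tool's x, y, z in units of 0.12 rad (1.0 is 0.12 rad), a list of three; "hand": the opening, from 0 (shut) to 1 (fully open). A call has 1 to 12 rows; each row shifts and turns the commanded pose from where the row before left it, along the tool's axes as they then stand; what a row does not reach is not made up. A row lasts 1/10 s, in which the tool goes at most 50 mm and 8.59 degrees, less where a joint would pass 70% of its speed; a pose out of reach is approached as far as the arm can. A call with a number of a shift or a turn outside -1 to 1 is refused whole. A call with a gripper value outside its range is refused whole. The fingers move at their own pace and stop on an object; "force" is the grip in N (left out, the last holds). Time passes only in rows, so rows that do not move let the fingers close. It gives the time, the measured TCP pose, the force and the opening at its end, in the units of the state.
- env.sense(): the state, without advancing time (a new reading comes with each control period).
- optics.read_camera(name): name is "side" or "top"; returns the picture (480x640x3 uint8, red, green, blue); there is no depth.
- optics.camera_model(name): a dict with "vertical_fov" (degrees; the focal length in pixels is half the picture's height over the tangent of half this angle, whatever the lens; pixels are square), "cx", "cy" (the principal point, pixels), "eye" and "attitude" of the camera in the world. Camera axes: x right, y down, z forward; pixel columns grow to the right and rows downward; lengths in m; the calibration is good to about 2 mm. A picture is of the moment at which its call begins. camera_model takes no time and is no camera call.
- env.close_job(): hands the job in, once; it reports no verdict.
The state is a dict: "time_s": time; "qpos": joint angles; "joint_velocities": joint speeds; "joint_torque": joint torques, N m; "position": TCP position; "tcp_rot": TCP orientation; "wrist_force": force on the tool from outside, world axes, zero at the start; "torque": the same for the moment, N m; "width": opening from 0.0 (shut) to 1.0 (fully open).
Only numpy, scipy, OpenCV 4.12 (cv2) and the standard library are available. Lean on these libraries where they do the work, as an engineer would, in place of code of your own. Each camera call takes 0.05 s, during which the arm holds its last target.

## Task

Load the sample reader: swing its hold-down bar up and back, then slide every glazed test tile that lies on the table along a lane of its own (any lane) under the roof until it drops into the hidden pocket and lies flat and fully seated. Then bring the bar down again and press it firmly home, which confirms that all tiles are seated, leave it down, and last press the red start button beside the reader fully in; do not disturb the other things on the bench.

Things in the scene. Friction and masses are not known exactly. Their poses are not given: they have to be found in the camera images.
- reader: low fixed grey glaze-sample reader with three parallel black lanes, 207 mm long (x) x 270 mm wide (y). Origin: on the table under the middle of the roof's front lip. x runs along the lanes into the reader, away from the robot; z up. The open black entry deck, z = 22 mm, runs from x = -121 mm to the guide rails (x = -50 mm, flared mouths from x = -67 mm).
- lane_middle (a point): middle lane (reader y = 0), on the deck surface under the roof lip; axes as the reader. Each lane is 47 mm wide between rails 9 mm high (flared mouth about 14 mm wider). Each has one pocket, black on black, mostly under the roof: 63 mm long, lane-wide, level floor 5 mm below the deck (reader z = 17 mm). A tile drops in nose first, then tail.
- lane_left (a point): left lane (reader y = +85 mm), same point and shape. The pocket's near edge lies somewhere between x = -46 and -22 mm, different for each lane and start, told by no reading: slide a tile in until it drops and meets the far end. Seated it lies level, its centre at reader z = 22 mm (27 on the deck), its top 5 mm above the deck, 19 to 46 mm of its tail before the lip.
- lane_right (a point): right lane (reader y = -85 mm), same point and shape as the middle one, its pocket at its own unknown distance.
- roof_lip (a point): middle of the top front edge of the grey roof that covers the lanes from reader x = 0 to 75 mm: underside 14 mm above the deck (reader z = 36 mm), top at z = 42 mm.
- hinge (a point): middle of the hinge axis of the hold-down bar, at reader x = 66 mm, z = 50 mm; the axis runs along the reader's y.
- bar (a joint): angle of the hold-down bar about its hinge (rad): 0 = fully down; it grows as the rod swings up and back; about 1.4 = upright; 2.0 = on its stop, leaning away from the robot, clear of the lanes. It starts down or nearly so. A stiff hinge keeps it where it is left; 1 to 4 N at the rod moves it.
- rod (a point): bright steel grip rod of the bar, 12 mm thick, 294 mm long along its own y (the reader's y), 75 mm from the hinge axis; origin at its middle. With the bar down: reader x = -8, z = 62 mm. Three black rubber feet, 12 mm thick, reach 34 mm out (down when the bar is down) at y = -85, 0, 85 mm and land on the tiles' tails; a tile not fully in blocks the bar. Pinch the rod between feet.
- start (a joint): how far the red start button is pressed (m): 0 = out, 0.006 = fully in (5 N); it springs back.
- start_top (a point): centre of the top face of the red start button, 28 mm across, on a small grey housing that stands on the table at the right (-y) of the reader; pressed straight down.
- tile_a_centre (a point): centre of a loose fired clay test tile with blue glaze on top: 60 mm (its x) x 44 mm (its y) x 10 mm (its z), 55 g; lies flat on the table at the start. Either end may go first. May be absent.
- tile_b_centre (a point): centre of a loose fired clay test tile with dark green glaze on top: 60 mm (its x) x 44 mm (its y) x 10 mm (its z), 55 g; lies flat on the table at the start. Either end may go first. May be absent.
- tile_c_centre (a point): centre of a loose fired clay test tile with orange glaze on top: 60 mm (its x) x 44 mm (its y) x 10 mm (its z), 55 g; lies flat on the table at the start. Either end may go first. May be absent.
- glaze_jar: bystander: round jar, 64 mm across, 75 mm tall; origin at its underside or handle axis; not to be moved
- cup: bystander: paper drinking cup with a black lid, 76 mm across, 110 mm tall; origin at its underside or handle axis; not to be moved
- rib_tool: bystander: spatula-like modelling tool, 200 mm long, lying flat; origin at its underside or handle axis; not to be moved
- brush: bystander: brush, 180 mm long, lying flat; origin at its underside or handle axis; not to be moved
- sanding_block: bystander: yellow block 70 x 45 x 30 mm; origin at its underside or handle axis; not to be moved
Mind the look-alikes: they are no part of the job. What is shaped like the part that bears tile_b_centre but purple is not meant.

How it is judged:
On the way, in this order (a step that is already met when the one before it is completed fails the run):
1. the hold-down bar is swung up, past 1.2 rad (value of joint bar above 1.2 rad), for 0.2 s.
2. every tile present lies level in a pocket (z of tile_a_centre in the frame of reader between 0.0195 and 0.0242 m and x of tile_a_centre in the frame of reader between -0.04 and 0.05 m and y of tile_a_centre in the frame of reader between -0.12 and 0.12 m and angle between the z axis of each of tile_a_centre, tile_b_centre, tile_c_centre and the z axis of reader, either way round below 0.05 rad and z of tile_b_centre in the frame of reader between 0.0195 and 0.0242 m and x of tile_b_centre in the frame of reader between -0.04 and 0.05 m and y of tile_b_centre in the frame of reader between -0.12 and 0.12 m and z of tile_c_centre in the frame of reader between 0.0195 and 0.0242 m and x of tile_c_centre in the frame of reader between -0.04 and 0.05 m and y of tile_c_centre in the frame of reader between -0.12 and 0.12 m), for 0.2 s.
3. the fingers press the rod (over 4 N) while the bar is fully down (under 0.03 rad) (value of joint bar below 0.03 rad and contact force between the fingers and bar above 4 N), for 0.2 s.
4. the start button is pressed in (over 4 mm) with the bar still down (value of joint bar below 0.03 rad and value of joint start above 0.004 m), for 0.05 s.
At the end, for the whole second after the job is handed in: every tile present lies level (within 0.05 rad) in a pocket of the reader, its centre within about 2 mm of the seated height (5 mm above the pocket floor), the bar is fully down (under 0.03 rad), and the tiles are at rest (all of step 2 and value of joint bar below 0.03 rad and linear speed of each of tile_a, tile_b, tile_c below 0.02 m/s); the robot touches nothing.
It fails at once if a bystander is moved more than 4 cm (distance of any of glaze_jar, cup, rib_tool, brush, sanding_block from where it was at the start of the episode above 0.04 m).
Of tile_a, tile_b, tile_c only 2 to 3 are there at a start; the rules pass over those that are not, and their reading is None.
At some moment in a run one of tile_a, tile_b, tile_c may be knocked a few centimetres aside while the robot is not near it.
Once in a run the grip may slacken for a moment while it holds something.
It also fails if it takes over 210 s, if anything falls off the work surface, if the arm or the gripper's body presses on something with over 40 N, if the wrist force passes 120 N, or if a joint passes its speed limit or range.

## Working session

There is one attempt and no reset: what is moved stays moved. The work goes in short steps, Python scripts to look and compute and a tool call to move; the robot and the scene stay as the last step left them, time stands still between calls to the robot, and variables do not carry over. Pictures are saved under pics/ and viewed, and the job is handed in when it is done.

Besides the shell and the picture viewer there is one more tool, called after ">>>" as name(argument=value, ...), one argument or row to a line, values as JSON. apply_moves: Moves the arm, as the interface text tells. Shifts and turns lie within -1 to 1; 1 stands for 50 mm of shift or 0.12 rad of turn. Its arguments: {"type":"object","properties":{"steps":{"type":"array"},"force":{"type":"number"}},"required":["steps"]}

```bash
mkdir -p pics
cat > h.py <<'E'
import numpy as np, cv2
from plant import env, optics
from scipy.spatial.transform import Rotation as R
def snap(n,f):
    im=optics.read_camera(n); cv2.imwrite('pics/'+f+'.png',im[:,:,::-1]); return im
E
python3 - <<'E'
from h import *
print(env.sense())
for n in ('side','top'):
    print(n,optics.camera_model(n)); snap(n,n+'0')
E
```

```text
{'time_s': 0.0, 'qpos': array([ 1.07691684e+00,  2.21195469e-01,  1.52761207e+00,  2.50301652e-06,
        1.39470130e+00, -1.26097399e-01]), 'joint_velocities': array([ 1.47522386e-03, -1.31887816e-03, -8.19968518e-04, -6.81296639e-05,
       -3.89835166e-04,  1.48712486e-03]), 'joint_torque': array([-4.26218161e-03, -4.96896923e+01, -3.89386404e+01, -7.14422349e-04,
        1.12218797e-02, -1.33552663e-05]), 'position': array([0.22445268, 0.58271103, 0.25521768]), 'tcp_rot': array([ 0.12865417,  0.69539185, -0.12994401,  0.69497686]), 'wrist_force': array([-0.04173678,  1.48280556,  0.09498616]), 'torque': array([-0.01338409, -0.01480896,  0.00084307]), 'width': 1.0003673448660002}
side {'vertical_fov': 43.43525290803299, 'cx': 307.8412854595676, 'cy': 238.05131923831746, 'eye': array([-0.29088774, -1.10061359,  0.92149121]), 'attitude': array([ 0.83288116, -0.27123267,  0.14498258, -0.46013244])}
top {'vertical_fov': 47.59011007535874, 'cx': 319.9023875736081, 'cy': 236.81919822413892, 'eye': array([ 0.40189546, -0.02923273,  1.39847426]), 'attitude': array([-0.70432985,  0.70824471, -0.0318054 ,  0.03601818])}
```

View pics/side0.png

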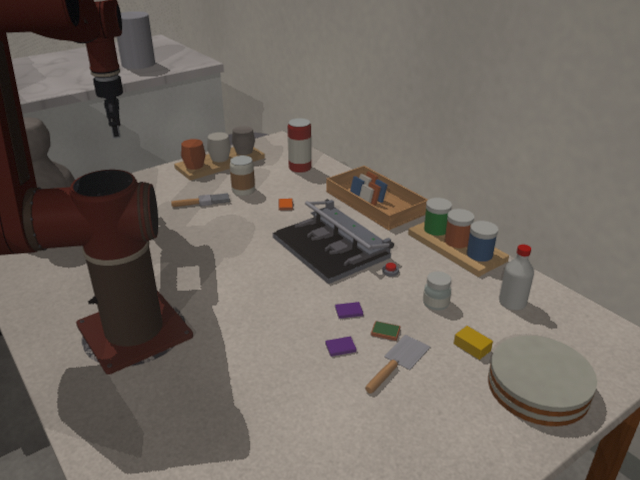

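View pics/top0.png

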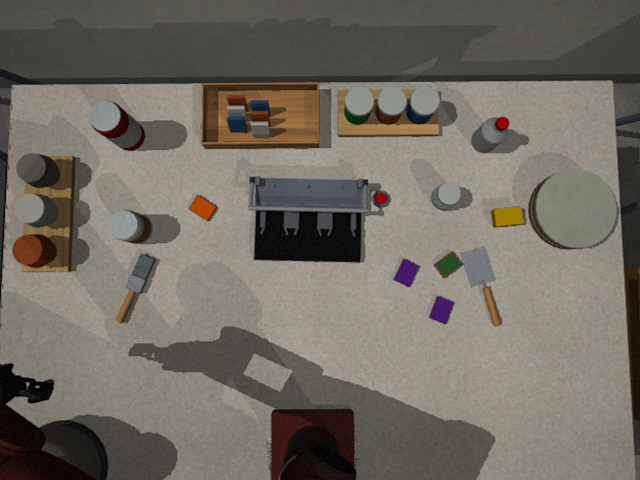

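The pictures show an orange tile (top 203,208; side 286,204), a green tile (448,264; 386,330), two purple decoys, the reader (about 308,220) and the red button (380,199). I see no blue tile. Next I zoom in and measure.

```bash
cat >> h.py <<'E'
def cam(n):
    m=optics.camera_model(n); f=240/np.tan(np.radians(m['vertical_fov']/2)); return m,f,R.from_quat(m['attitude']).as_matrix()
def ray(n,uv):
    m,f,A=cam(n); uv=np.atleast_2d(np.asarray(uv,float))
    d=np.c_[(uv[:,0]-m['cx'])/f,(uv[:,1]-m['cy'])/f,np.ones(len(uv))]@A.T
    return np.array(m['eye']),d
def onz(n,uv,z):
    e,d=ray(n,uv); return e+d*((z-e[2])/d[:,2])[:,None]
def proj(n,p):
    m,f,A=cam(n); c=(np.atleast_2d(p)-m['eye'])@A; return np.c_[c[:,0]/c[:,2]*f+m['cx'],c[:,1]/c[:,2]*f+m['cy']]
def tri(ps):
    M=0;b=0
    L=[]
    for n,uv in ps:
        e,d=ray(n,uv); d=d[0]/np.linalg.norm(d[0]); P=np.eye(3)-np.outer(d,d); M=M+P; b=b+P@e; L.append((P,e))
    x=np.linalg.solve(M,b); return x,[float(np.linalg.norm(P@(x-e))) for P,e in L]
def mask(im,col):
    h=cv2.cvtColor(im,cv2.COLOR_RGB2HSV).astype(int); H,S,V=h[...,0],h[...,1],h[...,2]
    if col=='orange': m=(H>=5)&(H<=14)&(S>215)&(V>110)
    if col=='green': m=(H>=45)&(H<=75)&(S>100)&(V>30)
    if col=='red': m=((H<=4)|(H>=175))&(S>170)&(V>120)
    if col=='blue': m=(H>=95)&(H<=125)&(S>120)&(V>40)
    return m.astype(np.uint8)
def blobs(im,col,amin=15):
    n,l,s,c=cv2.connectedComponentsWithStats(mask(im,col),connectivity=4)
    return [(c[i].round(1).tolist(),int(s[i,4])) for i in range(1,n) if s[i,4]>=amin],l
def rect(im,col,near):
    cs,_=cv2.findContours(cv2.morphologyEx(mask(im,col),cv2.MORPH_CLOSE,np.ones((3,3))),cv2.RETR_EXTERNAL,cv2.CHAIN_APPROX_NONE)
    cs=[c for c in cs if cv2.contourArea(c)>20]
    c=min(cs,key=lambda c:np.linalg.norm(c.reshape(-1,2).mean(0)-near)); return cv2.minAreaRect(c),c
E
python3 - <<'E'
from h import *
t=cv2.imread('pics/top0.png')[:,:,::-1]; s=cv2.imread('pics/side0.png')[:,:,::-1]
for c in('orange','green','red','blue'): print(c,'top',blobs(t,c)[0],'side',blobs(s,c)[0])
def crop(im,x,y,w,h,k,f): cv2.imwrite(f,cv2.resize(im[y:y+h,x:x+w,::-1],None,fx=k,fy=k,interpolation=cv2.INTER_CUBIC))
crop(t,235,165,165,110,4.8,'pics/topz.png'); crop(s,265,190,150,95,5,'pics/sidez.png')
E
```

```text
orange top [([202.2, 207.4], 329)] side []
green top [([355.7, 117.9], 183), ([448.3, 264.3], 298)] side [([435.3, 223.5], 425)]
red top [([502.5, 122.3], 109), ([380.5, 197.7], 73)] side [([524.2, 247.6], 60), ([390.4, 265.3], 39)]
blue top [([259.6, 105.0], 148), ([416.1, 117.5], 63), ([236.7, 123.9], 246)] side []
```

View pics/topz.png

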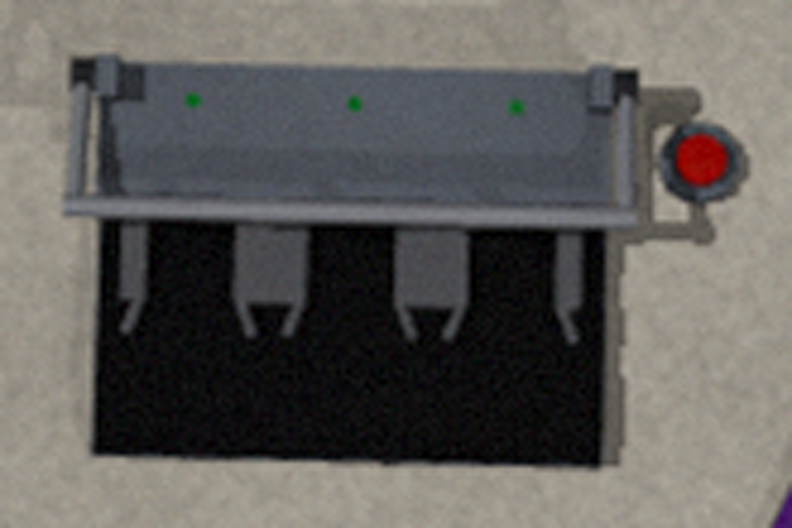

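View pics/sidez.png

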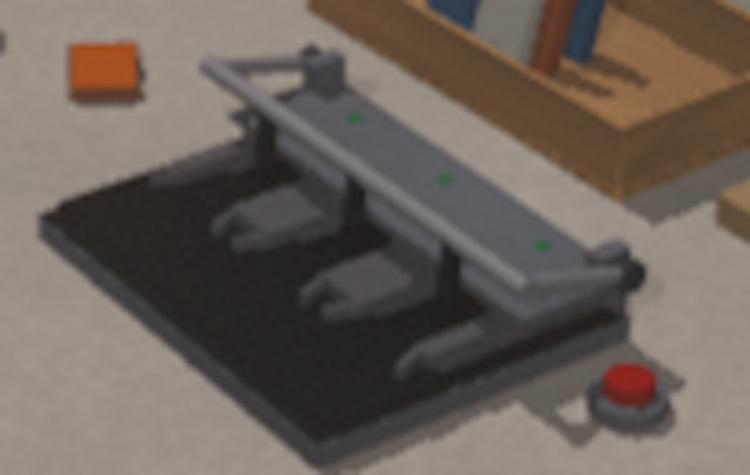

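Run:
```python
from h import *
np.set_printoptions(precision=4,suppress=True)
t=cv2.imread('pics/top0.png')[:,:,::-1]; s=cv2.imread('pics/side0.png')[:,:,::-1]
T=lambda x,y:[235+x/4.8-.4,165+y/4.8-.4]; S=lambda x,y:[265+x/5-.4,190+y/5-.4]
print('deckL',tri([('top',T(95,454)),('side',S(42,225))]))
print('deckR',tri([('top',T(601,465)),('side',S(315,445))]))
print('rodL',tri([('top',T(66,207)),('side',S(205,62))]))
print('rodR',tri([('top',T(637,220)),('side',S(528,283))]))
print('btn',tri([('top',T(700,158)),('side',S(630,378))]))
for a,b in(((193,100),(355,118)),((355,103),(445,179)),((516,106),(541,245))): print('led',tri([('top',T(*a)),('side',S(*b))]))
for c,n in(('orange',(203,208)),('green',(448,264))):
    r,k=rect(t,c,np.array(n)); print(c,r); p=onz('top',cv2.boxPoints(r),.01); print(p, np.linalg.norm(np.diff(p,axis=0),axis=1),p.mean(0))
for (u,v) in((286,203),(386,329)): print(cv2.cvtColor(s,cv2.COLOR_RGB2HSV)[v-1:v+2,u-1:u+2].reshape(-1,3).tolist())
cv2.imwrite('pics/sz2.png',np.hstack([cv2.resize(s[190:220,265:310,::-1],None,fx=8,fy=8),cv2.resize(s[315:345,365:410,::-1],None,fx=8,fy=8)]))
cv2.imwrite('pics/tz2.png',np.hstack([cv2.resize(t[190:225,180:225,::-1],None,fx=8,fy=8),cv2.resize(t[247:282,425:470,::-1],None,fx=8,fy=8)]))
```

```text
deckL (array([0.4785, 0.1469, 0.0095]), [0.0008069348606336276, 0.0008069348606337121])
deckR (array([ 0.4704, -0.1216,  0.0154]), [0.0014024118962334157, 0.0014024118962335])
rodL (array([0.6012, 0.1552, 0.0718]), [0.0017696373822264767, 0.001769637382226408])
rodR (array([ 0.5934, -0.1381,  0.0745]), [0.0003245989707338724, 0.0003245989707337009])
btn (array([ 0.6343, -0.1765,  0.0197]), [0.0007000807927773298, 0.0007000807927772831])
led (array([0.6627, 0.0924, 0.042 ]), [0.001096898536752686, 0.001096898536752582])
led (array([0.6604, 0.0072, 0.0426]), [0.0011553919150959836, 0.001155391915095914])
led (array([ 0.6583, -0.0775,  0.0425]), [0.0011963651922255653, 0.0011963651922254654])
orange ((202.26919555664062, 207.34613037109375), (21.35595703125, 15.254255294799805), 33.690067291259766)
[[0.6128 0.3156 0.01  ]
 [0.6458 0.2943 0.01  ]
 [0.6146 0.2479 0.01  ]
 [0.5817 0.2693 0.01  ]] [0.0393 0.0559 0.0392] [0.6138 0.2818 0.01  ]
green ((448.29998779296875, 264.3999938964844), (14.600001335144043, 20.40000343322754), 53.130104064941406)
[[ 0.4625 -0.316   0.01  ]
 [ 0.4935 -0.3584  0.01  ]
 [ 0.4636 -0.3798  0.01  ]
 [ 0.4328 -0.3375  0.01  ]] [0.0525 0.0368 0.0524] [ 0.4631 -0.3479  0.01  ]
[[10, 203, 166], [11, 206, 166], [10, 202, 165], [11, 204, 165], [11, 204, 166], [11, 206, 166], [11, 206, 165], [11, 207, 165], [11, 206, 166]]
[[57, 86, 83], [56, 86, 83], [57, 85, 84], [57, 86, 83], [57, 89, 83], [56, 86, 83], [57, 87, 82], [58, 83, 83], [58, 82, 84]]
```

View pics/sz2.png

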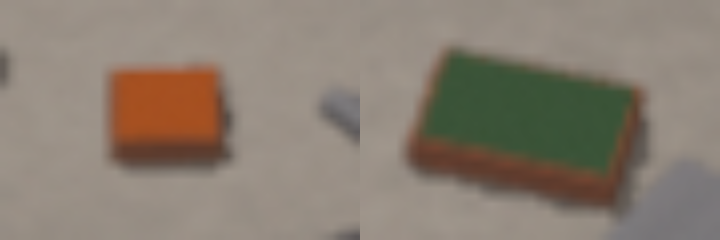

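View pics/tz2.png

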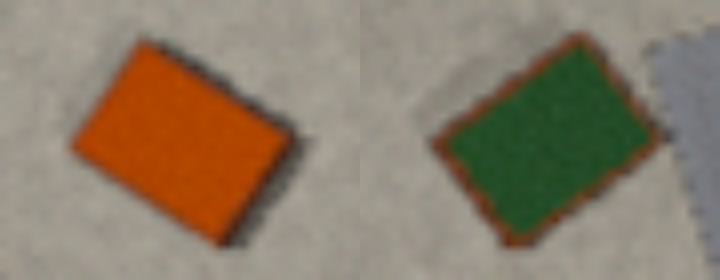

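Run:
```python
from h import *
np.set_printoptions(precision=4,suppress=True)
print(tri([('top',(202.3,207.3)),('side',(285.2,202.7))]),tri([('top',(448.3,264.4)),('side',(385.9,328.6))]))
T=lambda x,y:[235+x/4.8-.4,165+y/4.8-.4]
yaw=-.0259; X=np.array([np.cos(yaw),np.sin(yaw)]);Y=np.array([-X[1],X[0]])
e=onz('top',[T(95,454),T(601,465)],.022); print(e, np.arctan2(*(e[0]-e[1])[:2]))
m=e.mean(0)[:2]; o=m+.121*X; print('origin by edge',o)
led=np.array([.6604,.0072]); print('led in reader',(led-o)@X,(led-o)@Y)
r=onz('top',[T(66,207),T(637,220)],.068); print('rod',r,[((p[:2]-o)@X,(p[:2]-o)@Y) for p in r])
# roof back edge
r=onz('top',[T(150,64),T(590,73)],.042); print('back',[((p[:2]-o)@X,(p[:2]-o)@Y) for p in r])
# flare tips & rails at deck+9
r=onz('top',[T(125,332),T(251,335),T(288,333),T(410,338),T(448,338),T(573,341)],.031); print('flare',[((p[:2]-o)@X,(p[:2]-o)@Y) for p in r])
p=tri([('top',T(700,158)),('side',[265+630/5-.4,190+378/5-.4])])[0]; print('btn',(p[:2]-o)@X,(p[:2]-o)@Y)
```

```text
(array([0.6128, 0.2827, 0.0089]), [0.00137478997386119, 0.0013747899738612128]) (array([ 0.4631, -0.3478,  0.0104]), [7.629004812687434e-06, 7.629004812792119e-06])
[[ 0.4785  0.1448  0.022 ]
 [ 0.4712 -0.1219  0.022 ]] 0.02731366827759747
origin by edge [0.5958 0.0083]
led in reader 0.06461873734294936 0.0005597656433724657
rod [[ 0.6032  0.1548  0.068 ]
 [ 0.5947 -0.1389  0.068 ]] [(np.float64(0.0036349920686034056), np.float64(0.14659105353953572)), (np.float64(0.0026832980229307257), np.float64(-0.14717187667857912))]
back [(np.float64(0.08447862862485474), np.float64(0.1084861320997869)), (np.float64(0.08416015157153861), np.float64(-0.12351640101442397))]
flare [(np.float64(-0.056714922242355297), np.float64(0.11855753431259607)), (np.float64(-0.056972706958967896), np.float64(0.052163806955126145)), (np.float64(-0.05552505286472193), np.float64(0.03271588579096004)), (np.float64(-0.05688245981289446), np.float64(-0.03153213964927148)), (np.float64(-0.05648200836382533), np.float64(-0.051515491841164975)), (np.float64(-0.056750166528920995), np.float64(-0.117247829969859))]
btn 0.04325012335671489 -0.18373329395262972
```

```bash
cat >> h.py <<'E'
def r2w(p,o,yaw):
    p=np.atleast_2d(np.asarray(p,float)); c,s=np.cos(yaw),np.sin(yaw); return np.c_[o[0]+c*p[:,0]-s*p[:,1],o[1]+s*p[:,0]+c*p[:,1],p[:,2]]
E
python3 - <<'E'
from h import *
t=cv2.imread('pics/top0.png'); s=cv2.imread('pics/side0.png')
yaw=-.0259
L=[]
for x,z,c in((-.121,.022,(0,0,255)),(-.121,0,(0,0,160)),(-.067,.031,(0,255,0)),(-.05,.031,(0,200,0)),(0,.042,(255,255,0)),(.075,.042,(255,0,255)),(.086,.022,(0,128,255)),(-.008,.062,(0,255,255))): L.append(([(x,-.135,z),(x,.135,z)],c))
for k,o in enumerate(((.5958,.0083),(.604,.0083))):
    for n,im,x,y,w,h,f in(('top',t,235,165,165,110,4.8),('side',s,265,190,150,95,5)):
        c=cv2.resize(im[y:y+h,x:x+w],None,fx=f,fy=f,interpolation=cv2.INTER_CUBIC)
        for pts,col in L:
            q=((proj(n,r2w(pts,o,yaw))-[x,y]+.5)*f).astype(int); cv2.line(c,tuple(map(int,q[0])),tuple(map(int,q[1])),col,1)
        cv2.imwrite(f'pics/ov_{n}{k}.png',c)
a=[cv2.imread(f'pics/ov_{n}{k}.png') for n in('top','side') for k in(0,1)]
cv2.imwrite('pics/ov.png',np.vstack([np.hstack([cv2.resize(q,(400,265)) for q in a[:2]]),np.hstack([cv2.resize(q,(400,255)) for q in a[2:]])]))
E
```

```text
(no output)
```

View pics/ov_top0.png

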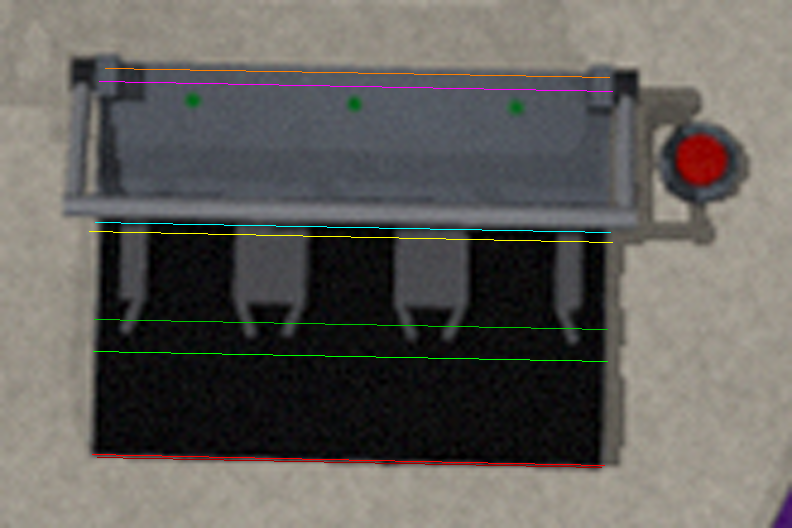

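View pics/ov_side0.png

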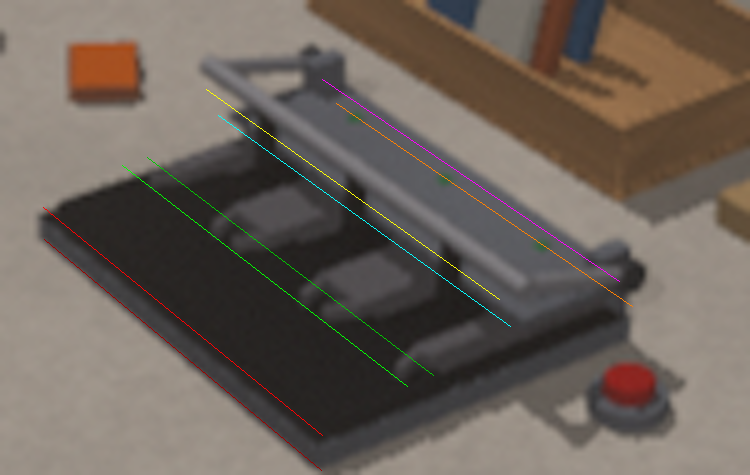

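View pics/ov_side1.png

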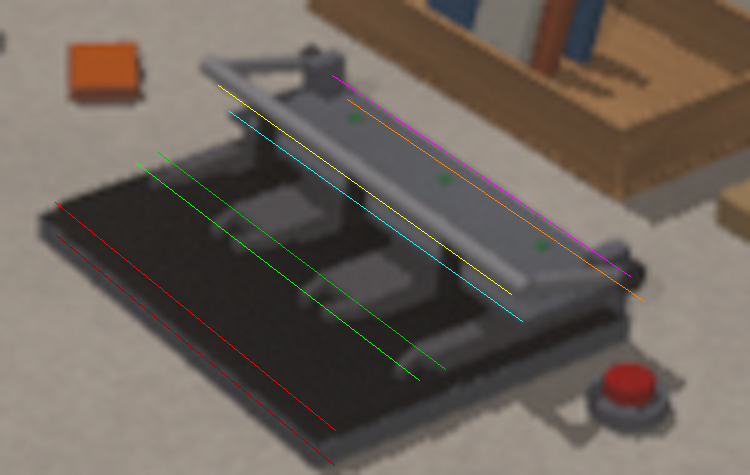

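```bash
cat >> h.py <<'E'
O=np.array([.604,.0085]); YAW=-.0265
def plan(p,a,tilt=None):
    """target TCP pos p, tool pointing down, tool y axis at world angle a (mod pi). print moves in tool frame units"""
    s=env.sense(); Rt=R.from_quat(s['tcp_rot']).as_matrix(); best=None
    for k in (0,np.pi):
        y=np.array([np.cos(a+k),np.sin(a+k),0]); x=np.array([0,0,-1.]); G=np.c_[x,y,np.cross(x,y)]
        rv=R.from_matrix(Rt.T@G).as_rotvec()
        if best is None or np.linalg.norm(rv)<np.linalg.norm(best[1]): best=(G,rv)
    d=Rt.T@(np.array(p)-s['position'])
    print('pos',s['position'].round(4),'q6',s['qpos'][5].round(3),'yaxis',np.degrees(np.arctan2(Rt[1,1],Rt[0,1])).round(2),'shift units(tool now)',(d/.05).round(3),'turn units',(best[1]/.12).round(3))
    return best
E
python3 - <<'E'
from h import *
np.set_printoptions(precision=4,suppress=True)
s=env.sense(); print(R.from_quat(s['tcp_rot']).as_matrix())
p=r2w([(-.006,.042,.2)],O,YAW)[0]; print(p)
plan(p,YAW); plan(p,YAW+np.pi/2)
E
```

```text
[[-0.0008  0.3596  0.9331]
 [-0.0016  0.9331 -0.3596]
 [-1.     -0.0018 -0.0002]]
[0.5991 0.0506 0.2   ]
pos [0.2245 0.5827 0.2553] q6 -0.126 yaxis 68.93 shift units(tool now) [ 1.117 -7.234 10.818] turn units [10.246  0.008  0.014]
pos [0.2245 0.5827 0.2553] q6 -0.126 yaxis 68.93 shift units(tool now) [ 1.117 -7.234 10.818] turn units [-2.844 -0.004  0.015]
```

>>> apply_moves(
  steps=[
    {"translation": [0, 0, 0], "dr": [0.93, 0, 0], "hand": 1},
    {"translation": [0, 0, 0], "dr": [0.93, 0, 0], "hand": 1},
    {"translation": [0, 0, 0], "dr": [0.93, 0, 0], "hand": 1},
    {"translation": [0, 0, 0], "dr": [0.93, 0, 0], "hand": 1},
    {"translation": [0, 0, 0], "dr": [0.93, 0, 0], "hand": 1},
    {"translation": [0, 0, 0], "dr": [0.93, 0, 0], "hand": 1},
    {"translation": [0, 0, 0], "dr": [0.93, 0, 0], "hand": 1},
    {"translation": [0, 0, 0], "dr": [0.93, 0, 0], "hand": 1},
    {"translation": [0, 0, 0], "dr": [0.93, 0, 0], "hand": 1},
    {"translation": [0, 0, 0], "dr": [0.93, 0, 0], "hand": 1},
    {"translation": [0, 0, 0], "dr": [0.94, 0, 0], "hand": 1},
  ],
)

```text
time_s: 1.2
position: [0.2245, 0.5829, 0.2556]
tcp_rot: [-0.507, -0.492, 0.508, -0.492]
wrist_force: [1.1, -0.9, -0.8]
width: 1.0
```

Run:
```python
from h import *
p=r2w([(-.006,.042,.2)],O,YAW)[0]; plan(p,YAW)
```

```text
pos [0.2245 0.5829 0.2556] q6 1.107 yaxis -1.74 shift units(tool now) [ 1.119  7.812 10.411] turn units [-0.033  0.009  0.005]
```

>>> apply_moves(
  steps=[
    {"translation": [0, 0.65, 0.868], "dr": [0, 0, 0], "hand": 1},
    {"translation": [0, 0.65, 0.868], "dr": [0, 0, 0], "hand": 1},
    {"translation": [0, 0.65, 0.868], "dr": [0, 0, 0], "hand": 1},
    {"translation": [0, 0.65, 0.868], "dr": [0, 0, 0], "hand": 1},
    {"translation": [0, 0.65, 0.868], "dr": [0, 0, 0], "hand": 1},
    {"translation": [0, 0.65, 0.868], "dr": [0, 0, 0], "hand": 1},
    {"translation": [0, 0.65, 0.868], "dr": [0, 0, 0], "hand": 1},
    {"translation": [0.2, 0.65, 0.868], "dr": [0, 0, 0], "hand": 1},
    {"translation": [0.2, 0.65, 0.868], "dr": [0, 0, 0], "hand": 1},
    {"translation": [0.2, 0.65, 0.868], "dr": [0, 0, 0], "hand": 1},
    {"translation": [0.2, 0.65, 0.868], "dr": [0, 0, 0], "hand": 1},
    {"translation": [0.3, 0.66, 0.868], "dr": [0, 0, 0], "hand": 1},
  ],
)

```text
time_s: 2.4
position: [0.5703, 0.0962, 0.2067]
tcp_rot: [0.507, 0.493, -0.506, 0.494]
wrist_force: [1.1, 1.4, 0.5]
width: 0.997
```

Run:
```python
from h import *
p=r2w([(-.006,.042,.085)],O,YAW)[0]; plan(p,YAW); snap('side','side1'); t=snap('top','top1')
print(blobs(t,'orange')[0],blobs(t,'green')[0])
```

```text
pos [0.5703 0.0962 0.2067] q6 0.057 yaxis -1.49 shift units(tool now) [2.434 0.599 0.897] turn units [ 0.004 -0.001 -0.007]
[([199.6, 206.6], 242)] [([355.8, 118.0], 181), ([448.0, 264.2], 305)]
```

View pics/side1.png

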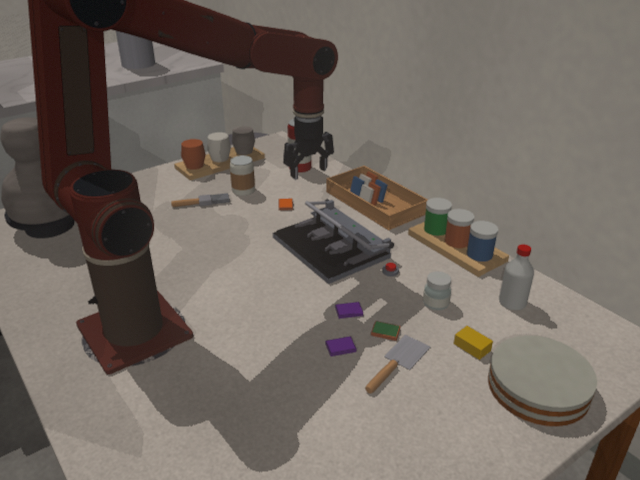

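>>> apply_moves(
  steps=[
    {"translation": [0, 0.3, 0.45], "dr": [0, 0, 0], "hand": 1},
    {"translation": [0, 0.3, 0.45], "dr": [0, 0, 0], "hand": 1},
    {"translation": [0.5, 0, 0], "dr": [0, 0, 0], "hand": 1},
    {"translation": [0.5, 0, 0], "dr": [0, 0, 0], "hand": 1},
    {"translation": [0.5, 0, 0], "dr": [0, 0, 0], "hand": 1},
    {"translation": [0, 0, 0], "dr": [0, 0, 0], "hand": 1},
    {"translation": [0, 0, 0], "dr": [0, 0, 0], "hand": 1},
  ],
)

```text
time_s: 3.2
position: [0.5975, 0.0529, 0.1316]
tcp_rot: [-0.506, -0.494, 0.507, -0.493]
wrist_force: [0.3, -0.0, 0.6]
width: 0.998
```

Run:
```python
from h import *
p=r2w([(-.006,.042,.078)],O,YAW)[0]; plan(p,YAW); s=snap('side','side2'); t=snap('top','top2')
cv2.imwrite('pics/z2.png',np.vstack([cv2.resize(s[150:250,260:420,::-1],(800,500))]))
```

```text
pos [0.5975 0.0529 0.1316] q6 -0.018 yaxis -1.45 shift units(tool now) [1.073 0.035 0.045] turn units [ 0.01  -0.001  0.013]
```

View pics/z2.png

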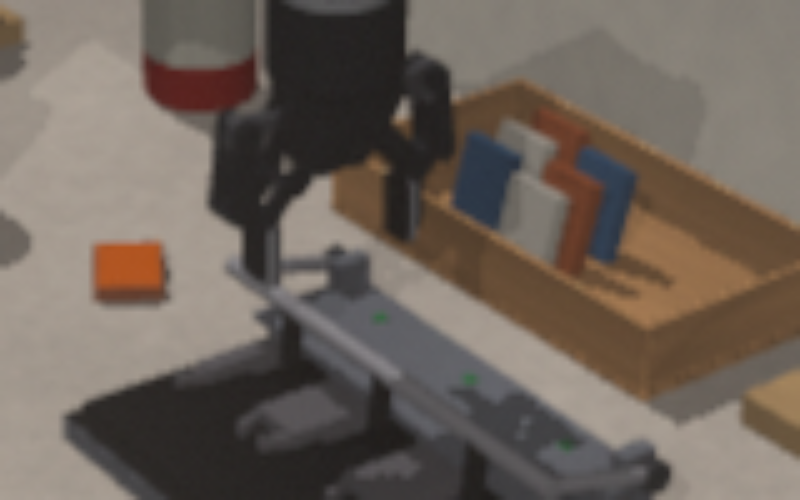

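View pics/top2.png

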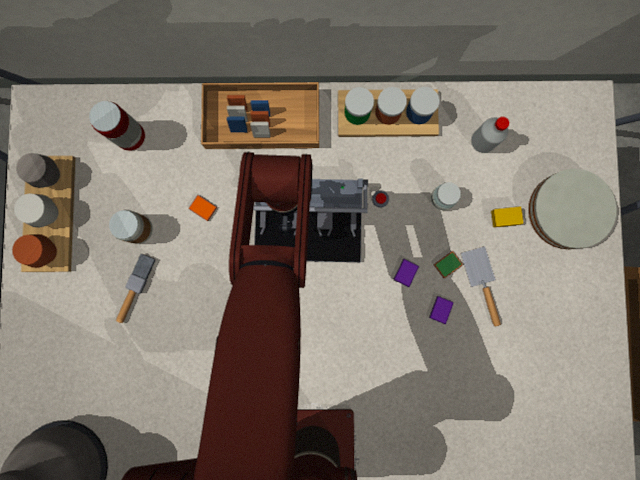

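>>> apply_moves(
  steps=[
    {"translation": [0.3, 0.03, 0.05], "dr": [0, 0, 0], "hand": 1},
    {"translation": [0.4, 0, 0], "dr": [0, 0, 0], "hand": 1},
    {"translation": [0.37, 0, 0], "dr": [0, 0, 0], "hand": 1},
    {"translation": [0, 0, 0], "dr": [0, 0, 0], "hand": 1},
    {"translation": [0, 0, 0], "dr": [0, 0, 0], "hand": 0.5},
    {"translation": [0, 0, 0], "dr": [0, 0, 0], "hand": 0.3},
    {"translation": [0, 0, 0], "dr": [0, 0, 0], "hand": 0.3},
    {"translation": [0, 0, 0], "dr": [0, 0, 0], "hand": 0.1},
    {"translation": [0, 0, 0], "dr": [0, 0, 0], "hand": 0.1},
    {"translation": [0, 0, 0], "dr": [0, 0, 0], "hand": 0.1},
  ],
  force=25,
)

```text
time_s: 4.3
position: [0.6, 0.0499, 0.0788]
tcp_rot: [0.507, 0.493, -0.506, 0.494]
wrist_force: [1.4, 0.1, 1.2]
width: 0.129
```

Run:
```python
from h import *
p=r2w([(-.006,.042,.078)],O,YAW)[0]; plan(p,YAW);e=env.sense();print(e['width'],e['wrist_force']); s=snap('side','side3')
cv2.imwrite('pics/z3.png',np.vstack([cv2.resize(s[150:250,260:420,::-1],(800,500))]))
```

```text
pos [0.6    0.0499 0.0788] q6 -0.022 yaxis -1.48 shift units(tool now) [ 0.016 -0.018 -0.015] turn units [ 0.005 -0.    -0.011]
0.12877832545647425 [1.38415575 0.12461733 1.18243947]
```

View pics/z3.png

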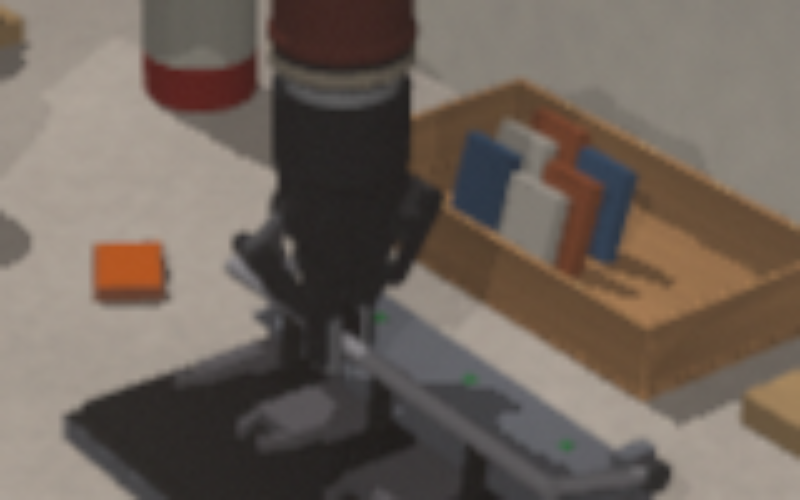

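>>> apply_moves(
  steps=[
    {"translation": [-0.229, 0.092, 0], "dr": [0, 0, 0], "hand": 0.1},
    {"translation": [-0.211, 0.129, 0], "dr": [0, 0, 0], "hand": 0.1},
    {"translation": [-0.187, 0.162, 0], "dr": [0, 0, 0], "hand": 0.1},
    {"translation": [-0.158, 0.19, 0], "dr": [0, 0, 0], "hand": 0.1},
    {"translation": [-0.125, 0.213, 0], "dr": [0, 0, 0], "hand": 0.1},
    {"translation": [0, 0, 0], "dr": [0, 0, 0], "hand": 0.1},
  ],
)

```text
time_s: 4.95
position: [0.6385, 0.0488, 0.1284]
tcp_rot: [-0.506, -0.494, 0.507, -0.493]
wrist_force: [-15.6, -0.5, 20.6]
width: 0.128
```

Run:
```python
from h import *
e=env.sense();print(e['width'],e['position'],e['wrist_force']); s=snap('side','side4')
cv2.imwrite('pics/z4.png',np.vstack([cv2.resize(s[150:250,260:420,::-1],(800,500))]))
```

```text
0.12840147193729157 [0.6385142  0.04883965 0.12840072] [-15.55187874  -0.53781903  20.59687413]
```

View pics/z4.png

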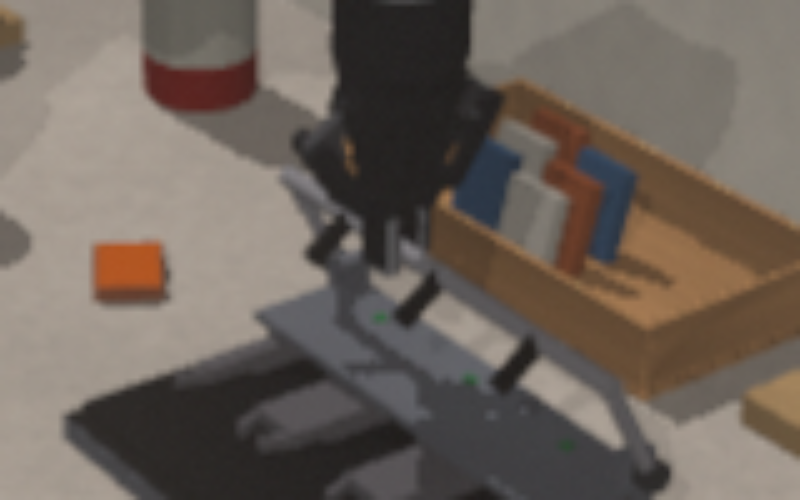

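>>> apply_moves(
  steps=[
    {"translation": [-0.13, 0.19, 0], "dr": [0, 0, 0], "hand": 0.1},
    {"translation": [-0.07, 0.23, 0], "dr": [0, 0, 0], "hand": 0.1},
    {"translation": [-0.03, 0.247, 0], "dr": [0, 0, 0], "hand": 0.1},
    {"translation": [0.03, 0.245, 0], "dr": [0, 0, 0], "hand": 0.1},
    {"translation": [0.05, 0.236, 0], "dr": [0, 0, 0], "hand": 0.1},
    {"translation": [0, 0, 0], "dr": [0, 0, 0], "hand": 0.1},
  ],
)

```text
time_s: 5.6
position: [0.698, 0.0472, 0.133]
tcp_rot: [0.507, 0.493, -0.506, 0.494]
wrist_force: [1.7, -0.6, 2.3]
width: 0.126
```

Run:
```python
from h import *
e=env.sense();print(e['width'],e['position'],e['wrist_force']); s=snap('side','side5')
cv2.imwrite('pics/z5.png',np.vstack([cv2.resize(s[150:250,260:420,::-1],(800,500))]))
```

```text
0.12636995220194977 [0.69796313 0.04723106 0.13301915] [ 1.71398016 -0.61867989  2.33414149]
```

View pics/z5.png

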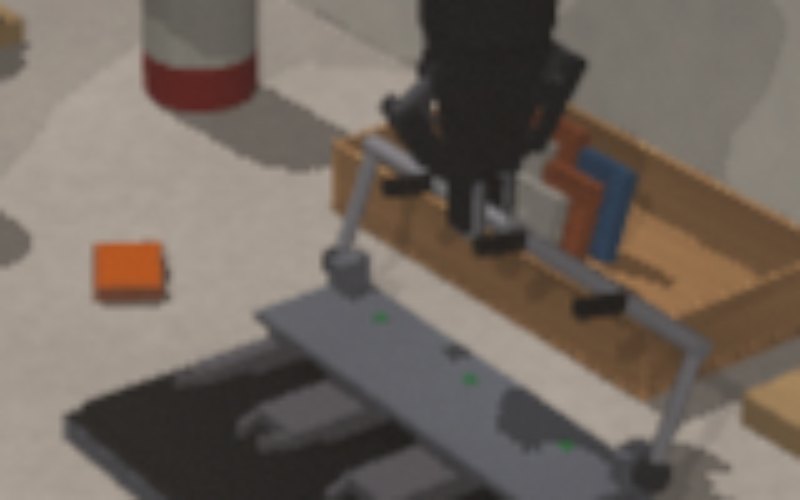

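>>> apply_moves(
  steps=[
    {"translation": [0, 0, 0], "dr": [0, 0, 0], "hand": 0.5},
    {"translation": [0, 0, 0], "dr": [0, 0, 0], "hand": 0.5},
    {"translation": [0, 0, 0], "dr": [0, 0, 0], "hand": 0.5},
    {"translation": [-0.5, 0, 0], "dr": [0, 0, 0], "hand": 0.5},
    {"translation": [-0.7, 0, 0], "dr": [0, 0, 0], "hand": 0.5},
    {"translation": [-0.7, 0, 0], "dr": [0, 0, 0], "hand": 1},
    {"translation": [0, 0, 0], "dr": [0, 0, 0], "hand": 1},
    {"translation": [0, 0, 0], "dr": [0, 0, 0], "hand": 1},
  ],
)

```text
time_s: 6.45
position: [0.6966, 0.0474, 0.2278]
tcp_rot: [0.507, 0.493, -0.506, 0.494]
wrist_force: [-0.2, 0.1, -0.1]
width: 0.976
```

Run:
```python
from h import *
s=snap('side','side6');t=snap('top','top6')
print(blobs(t,'orange')[0],blobs(t,'green')[0])
cv2.imwrite('pics/z6.png',np.vstack([cv2.resize(s[150:290,260:420,::-1],(640,560))]))
for c,n in(('orange',(203,208)),('green',(448,264))):
    r,k=rect(t,c,np.array(n)); p=onz('top',cv2.boxPoints(r),.01); print(c,p.mean(0)); d=max((p[1]-p[0],p[2]-p[1]),key=np.linalg.norm); print('long axis',np.degrees(np.arctan2(d[1],d[0])))
plan((.613,.282,.15),np.radians(-33.9))
```

```text
[([202.2, 207.3], 328)] [([355.8, 118.0], 180), ([448.2, 264.2], 311)]
orange [0.613753   0.28178216 0.01      ]
long axis -123.93229724775145
green [ 0.46353257 -0.34762032  0.01      ]
long axis -54.65419141775548
pos [0.6952 0.0475 0.2247] q6 -0.019 yaxis -1.48 shift units(tool now) [ 1.499 -1.761 -4.647] turn units [4.716 0.005 0.02 ]
```

View pics/z6.png

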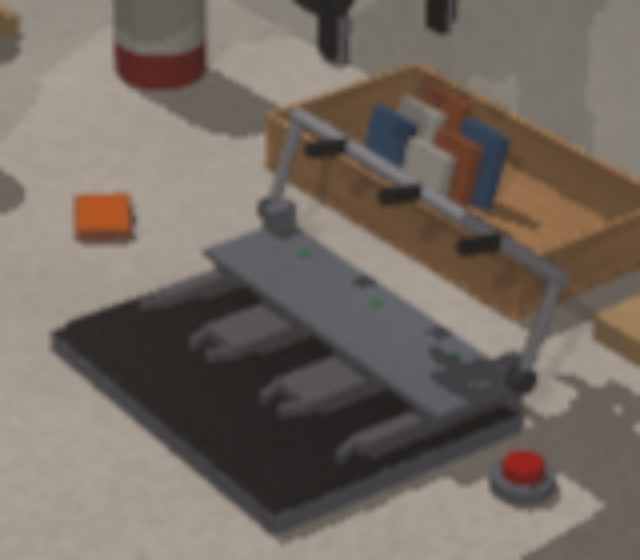

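>>> apply_moves(
  steps=[
    {"translation": [0, -0.29, -0.775], "dr": [0, 0, 0], "hand": 1},
    {"translation": [0, -0.29, -0.775], "dr": [0, 0, 0], "hand": 1},
    {"translation": [0, -0.29, -0.775], "dr": [0, 0, 0], "hand": 1},
    {"translation": [0, -0.3, -0.775], "dr": [0, 0, 0], "hand": 1},
    {"translation": [0, -0.3, -0.775], "dr": [0, 0, 0], "hand": 1},
    {"translation": [0, -0.3, -0.775], "dr": [0, 0, 0], "hand": 1},
    {"translation": [0.2, 0, 0], "dr": [0.94, 0, 0], "hand": 1},
    {"translation": [0.3, 0, 0], "dr": [0.94, 0, 0], "hand": 1},
    {"translation": [0.3, 0, 0], "dr": [0.94, 0, 0], "hand": 1},
    {"translation": [0.3, 0, 0], "dr": [0.94, 0, 0], "hand": 1},
    {"translation": [0.3, 0, 0], "dr": [0.94, 0, 0], "hand": 1},
    {"translation": [0, 0, 0], "dr": [0, 0, 0], "hand": 1},
  ],
)

```text
time_s: 7.75
position: [0.6107, 0.2811, 0.1511]
tcp_rot: [-0.621, -0.333, 0.627, -0.332]
wrist_force: [-0.4, 1.2, -0.5]
width: 0.999
```

Run:
```python
from h import *
t=snap('top','top7')
plan((.613,.282,.026),np.radians(-33.9))
cv2.imwrite('pics/z7.png',np.vstack([cv2.resize(t[160:280,230:400,::-1],(765,540),interpolation=cv2.INTER_CUBIC)]))
```

```text
pos [0.6117 0.2815 0.153 ] q6 0.902 yaxis -33.66 shift units(tool now) [ 2.539  0.025 -0.036] turn units [0.035 0.039 0.031]
```

View pics/z7.png

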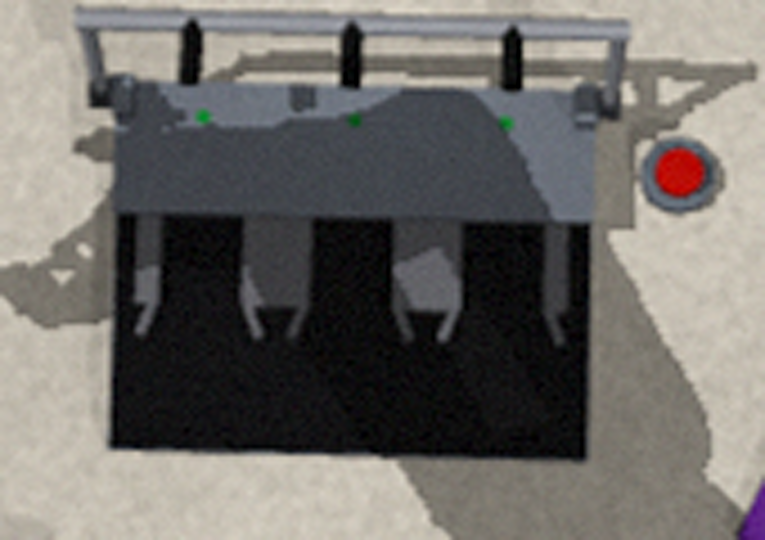

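Run:
```python
from h import *
np.set_printoptions(precision=4,suppress=True)
T=lambda x,y:[230+x/4.5-.4,160+y/4.5-.4]
p=onz('top',[T(118,213),T(594,222)],.042); d=p[0]-p[1]; print(p,p.mean(0),np.arctan2(d[0],d[1]),np.linalg.norm(d))
p=onz('top',[T(112,449),T(586,460)],.022); d=p[0]-p[1]; print(p,p.mean(0),np.arctan2(d[0],d[1]),np.linalg.norm(d))
p=onz('top',[T(140,333),T(259,337),T(293,338),T(406,341),T(442,342),T(560,344)],.031); print(p)
c,s=np.cos(YAW),np.sin(YAW); print((p[:,:2]-O)@np.array([[c,-s],[s,c]]))
```

```text
[[ 0.6091  0.1395  0.042 ]
 [ 0.6023 -0.1267  0.042 ]] [0.6057 0.0064 0.042 ] 0.025263520120908992 0.26634318258441003
[[ 0.478   0.1446  0.022 ]
 [ 0.4703 -0.122   0.022 ]] [0.4741 0.0113 0.022 ] 0.028776630004864065 0.2666720276351588
[[ 0.5426  0.1281  0.031 ]
 [ 0.5399  0.0613  0.031 ]
 [ 0.5393  0.0422  0.031 ]
 [ 0.5372 -0.0212  0.031 ]
 [ 0.5365 -0.0414  0.031 ]
 [ 0.535  -0.1076  0.031 ]]
[[-0.0646  0.118 ]
 [-0.0654  0.0511]
 [-0.0656  0.032 ]
 [-0.066  -0.0315]
 [-0.0661 -0.0517]
 [-0.0659 -0.1179]]
```

>>> apply_moves(
  steps=[
    {"translation": [0.6, 0.025, -0.036], "dr": [0.03, 0.04, 0.03], "hand": 1},
    {"translation": [0.6, 0, 0], "dr": [0, 0, 0], "hand": 1},
    {"translation": [0.6, 0, 0], "dr": [0, 0, 0], "hand": 1},
    {"translation": [0.4, 0, 0], "dr": [0, 0, 0], "hand": 1},
    {"translation": [0.2, 0, 0], "dr": [0, 0, 0], "hand": 1},
    {"translation": [0, 0, 0], "dr": [0, 0, 0], "hand": 1},
    {"translation": [0, 0, 0], "dr": [0, 0, 0], "hand": 1},
  ],
)

```text
time_s: 8.5
position: [0.617, 0.2833, 0.0375]
tcp_rot: [0.627, 0.332, -0.622, 0.333]
wrist_force: [0.1, 0.0, 0.3]
width: 0.997
```

Run:
```python
from h import *
plan((.613,.282,.026),np.radians(-33.9)); print(env.sense()['wrist_force'])
s=snap('side','side8')
cv2.imwrite('pics/z8.png',np.vstack([cv2.resize(s[150:250,230:350,::-1],(720,600),interpolation=cv2.INTER_CUBIC)]))
```

```text
pos [0.617  0.2833 0.0375] q6 0.907 yaxis -33.95 shift units(tool now) [ 0.23  -0.053  0.069] turn units [-0.007 -0.051 -0.038]
[0.08083887 0.02115894 0.31620872]
```

View pics/z8.png

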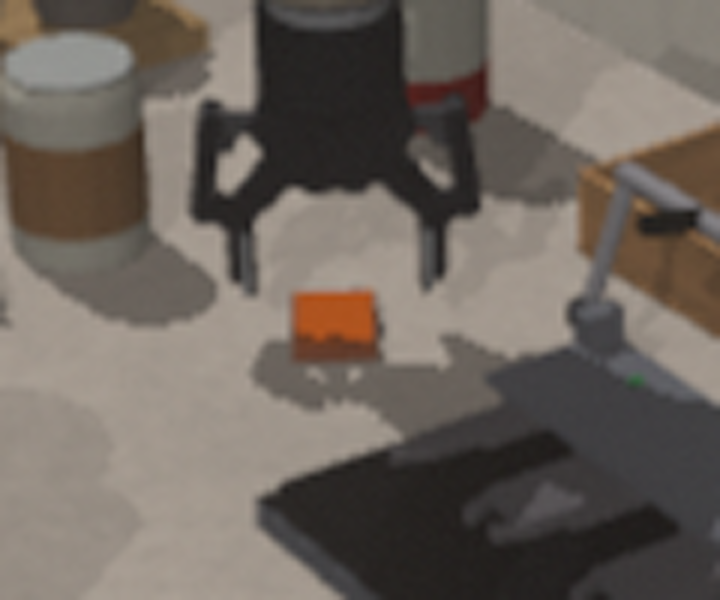

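>>> apply_moves(
  steps=[
    {"translation": [0.15, -0.053, 0.069], "dr": [0, -0.05, -0.04], "hand": 1},
    {"translation": [0.12, 0, 0], "dr": [0, 0, 0], "hand": 1},
    {"translation": [0, 0, 0], "dr": [0, 0, 0], "hand": 0.7},
    {"translation": [0, 0, 0], "dr": [0, 0, 0], "hand": 0.6},
    {"translation": [0, 0, 0], "dr": [0, 0, 0], "hand": 0.45},
    {"translation": [0, 0, 0], "dr": [0, 0, 0], "hand": 0.45},
    {"translation": [0, 0, 0], "dr": [0, 0, 0], "hand": 0.45},
    {"translation": [0, 0, 0], "dr": [0, 0, 0], "hand": 0.45},
  ],
  force=40,
)

```text
time_s: 9.35
position: [0.6127, 0.2818, 0.0233]
tcp_rot: [-0.624, -0.332, 0.624, -0.332]
wrist_force: [0.1, 0.4, 2.4]
width: 0.501
```

```bash
sed -i 's/O=np.array(\[.604,.0085\])/O=np.array([.605,.0085])/' h.py
python3 - <<'E'
from h import *
e=env.sense();print(e['width'],e['position'],e['wrist_force'])
s=snap('side','side9')
cv2.imwrite('pics/z9.png',np.vstack([cv2.resize(s[150:250,230:350,::-1],(720,600),interpolation=cv2.INTER_CUBIC)]))
E
```

```text
0.5010323246317203 [0.61266044 0.28183494 0.02333959] [0.06001887 0.36080735 2.38849021]
```

View pics/z9.png

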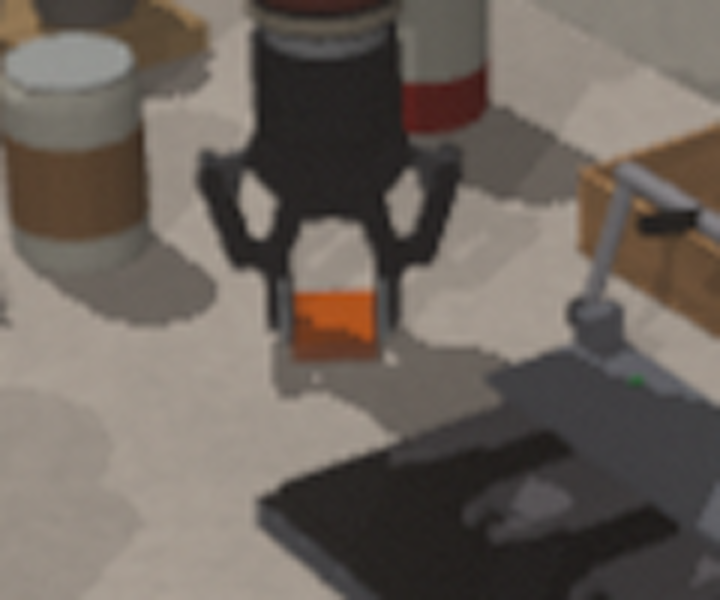

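>>> apply_moves(
  steps=[
    {"translation": [-0.3, 0, 0], "dr": [0, 0, 0], "hand": 0.4},
    {"translation": [-0.6, 0, 0], "dr": [0, 0, 0], "hand": 0.4},
    {"translation": [-0.7, 0, 0], "dr": [0, 0, 0], "hand": 0.4},
    {"translation": [0, 0, 0], "dr": [0.93, 0, 0], "hand": 0.4},
    {"translation": [0, 0, 0], "dr": [0.93, 0, 0], "hand": 0.4},
    {"translation": [0, 0, 0], "dr": [0.93, 0, 0], "hand": 0.4},
    {"translation": [0, 0, 0], "dr": [0.93, 0, 0], "hand": 0.4},
    {"translation": [0, 0, 0], "dr": [0.93, 0, 0], "hand": 0.4},
    {"translation": [0, 0, 0], "dr": [0.93, 0, 0], "hand": 0.4},
    {"translation": [0, 0, 0], "dr": [0.93, 0, 0], "hand": 0.4},
    {"translation": [0, 0, 0], "dr": [0.93, 0, 0], "hand": 0.4},
    {"translation": [0, 0, 0], "dr": [0.94, 0, 0], "hand": 0.4},
  ],
)

```text
time_s: 10.6
position: [0.6119, 0.2818, 0.1033]
tcp_rot: [-0.706, 0.012, 0.708, 0.011]
wrist_force: [-0.1, 0.2, -0.2]
width: 0.5
```

Run:
```python
from h import *
e=env.sense();print(e['width'],e['position'],e['wrist_force'])
p=r2w([(-.095,.085,.1)],O,YAW)[0]; print(p); plan(p,YAW-np.pi/2)
s=snap('side','side10')
cv2.imwrite('pics/z10.png',np.vstack([cv2.resize(s[150:250,230:350,::-1],(720,600),interpolation=cv2.INTER_CUBIC)]))
```

```text
0.5001107803458663 [0.61189757 0.28175149 0.1032838 ] [-0.10720885  0.1876517  -0.19518957]
[0.51228559 0.09598736 0.1       ]
pos [0.6119 0.2818 0.1033] q6 1.918 yaxis -91.88 shift units(tool now) [0.071 3.778 1.869] turn units [-0.052  0.018 -0.004]
```

View pics/z10.png

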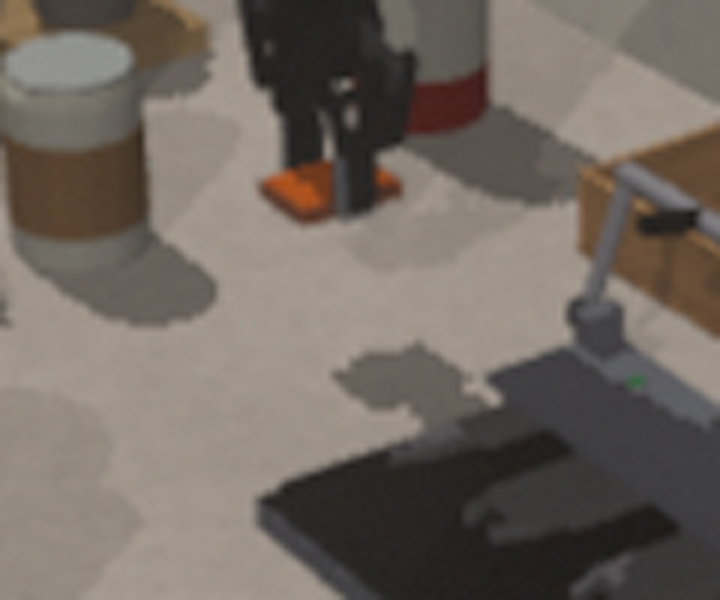

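>>> apply_moves(
  steps=[
    {"translation": [0, 0.4, 0.47], "dr": [-0.05, 0, 0], "hand": 0.4},
    {"translation": [0, 0.7, 0.47], "dr": [0, 0, 0], "hand": 0.4},
    {"translation": [0, 0.7, 0.47], "dr": [0, 0, 0], "hand": 0.4},
    {"translation": [0, 0.7, 0.46], "dr": [0, 0, 0], "hand": 0.4},
    {"translation": [0, 0.7, 0], "dr": [0, 0, 0], "hand": 0.4},
    {"translation": [0.3, 0.58, 0], "dr": [0, 0, 0], "hand": 0.4},
    {"translation": [0, 0, 0], "dr": [0, 0, 0], "hand": 0.4},
    {"translation": [0, 0, 0], "dr": [0, 0, 0], "hand": 0.4},
  ],
)

```text
time_s: 11.45
position: [0.5142, 0.0947, 0.0882]
tcp_rot: [-0.706, 0.008, 0.708, 0.008]
wrist_force: [0.6, 0.2, -1.0]
width: 0.502
```

Run:
```python
from h import *
e=env.sense();print(e['width'],e['position'],e['wrist_force'])
p=r2w([(-.095,.085,.0465)],O,YAW)[0]; print(p); plan(p,YAW-np.pi/2)
s=snap('side','side11');t=snap('top','top11')
cv2.imwrite('pics/z11.png',np.vstack([cv2.resize(s[180:290,250:400,::-1],(750,550),interpolation=cv2.INTER_CUBIC)]))
```

```text
0.5016326686878645 [0.5141922  0.09467275 0.08819438] [ 0.59284896  0.16528461 -1.00095511]
[0.51228559 0.09598736 0.0465    ]
pos [0.5142 0.0947 0.0882] q6 1.624 yaxis -91.29 shift units(tool now) [ 0.834 -0.025  0.037] turn units [0.033 0.018 0.   ]
```

View pics/z11.png

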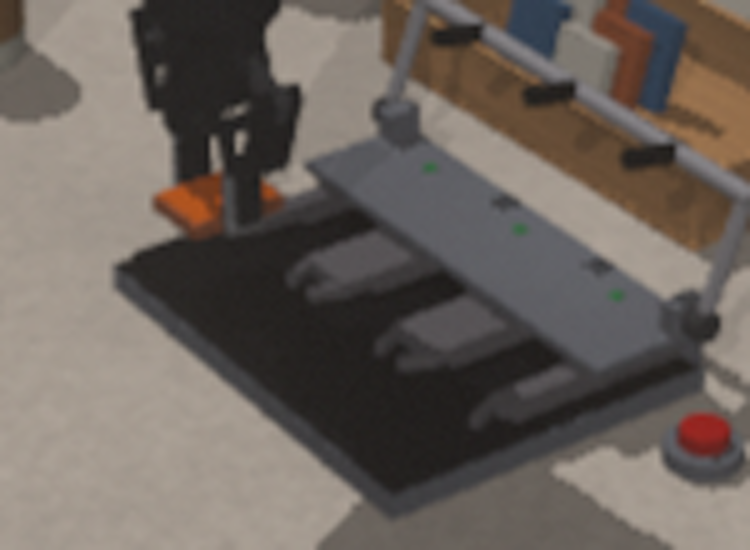

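>>> apply_moves(
  steps=[
    {"translation": [0.3, -0.025, 0.037], "dr": [0.03, 0.02, 0], "hand": 0.4},
    {"translation": [0.3, 0, 0], "dr": [0, 0, 0], "hand": 0.4},
    {"translation": [0.16, 0, 0], "dr": [0, 0, 0], "hand": 0.4},
    {"translation": [0.08, 0, 0], "dr": [0, 0, 0], "hand": 0.4},
    {"translation": [0, 0, 0], "dr": [0, 0, 0], "hand": 0.4},
    {"translation": [0, 0, 0], "dr": [0, 0, 0], "hand": 0.4},
  ],
)

```text
time_s: 12.15
position: [0.5129, 0.0965, 0.046]
tcp_rot: [0.707, -0.009, -0.707, -0.009]
wrist_force: [0.1, 1.1, -1.0]
width: 0.503
```

Run:
```python
from h import *
e=env.sense();print(e['width'],e['position'],e['wrist_force'])
p=r2w([(-.095,.085,.0465)],O,YAW)[0]; plan(p,YAW-np.pi/2)
s=snap('side','side12');t=snap('top','top12')
cv2.imwrite('pics/z12.png',np.vstack([cv2.resize(s[180:290,250:400,::-1],(750,550),interpolation=cv2.INTER_CUBIC)]))
```

```text
0.5030691476638725 [0.51287854 0.09649118 0.04599104] [ 0.09373983  1.08100385 -1.03493788]
pos [0.5129 0.0965 0.046 ] q6 1.631 yaxis -91.45 shift units(tool now) [-0.01   0.01   0.012] turn units [ 0.009 -0.008 -0.003]
```

View pics/z12.png

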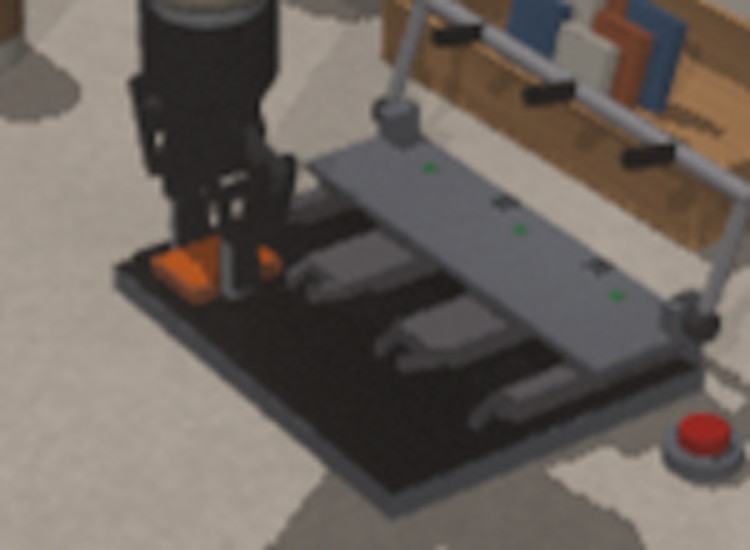

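>>> apply_moves(
  steps=[
    {"translation": [0.01, 0, 0], "dr": [0, 0, 0], "hand": 0.55},
    {"translation": [0, 0, 0], "dr": [0, 0, 0], "hand": 0.7},
    {"translation": [0, 0, 0], "dr": [0, 0, 0], "hand": 0.7},
    {"translation": [0, 0, 0], "dr": [0, 0, 0], "hand": 0.7},
    {"translation": [-0.5, 0, 0], "dr": [0, 0, 0], "hand": 0.7},
    {"translation": [-0.7, 0, 0], "dr": [0, 0, 0], "hand": 0.7},
    {"translation": [0, 0, 0.6], "dr": [0, 0, 0], "hand": 0},
    {"translation": [0, 0, 0.6], "dr": [0, 0, 0], "hand": 0},
    {"translation": [0, 0, 0], "dr": [0, 0, 0], "hand": 0},
    {"translation": [0, 0, 0], "dr": [0, 0, 0], "hand": 0},
  ],
)

```text
time_s: 13.25
position: [0.4526, 0.0979, 0.1057]
tcp_rot: [0.708, -0.009, -0.706, -0.009]
wrist_force: [-0.2, 0.6, 0.6]
width: 0.019
```

Run:
```python
from h import *
e=env.sense();print(e['width'],e['position'],e['wrist_force'])
s=snap('side','side13');t=snap('top','top13')
cv2.imwrite('pics/z13.png',np.vstack([cv2.resize(s[180:290,250:400,::-1],(750,550),interpolation=cv2.INTER_CUBIC)]))
cv2.imwrite('pics/z13t.png',np.vstack([cv2.resize(t[160:280,230:400,::-1],(765,540),interpolation=cv2.INTER_CUBIC)]))
```

```text
0.018869645406072666 [0.4525559  0.09789675 0.10565387] [-0.16826863  0.58440859  0.56388194]
```

View pics/z13.png

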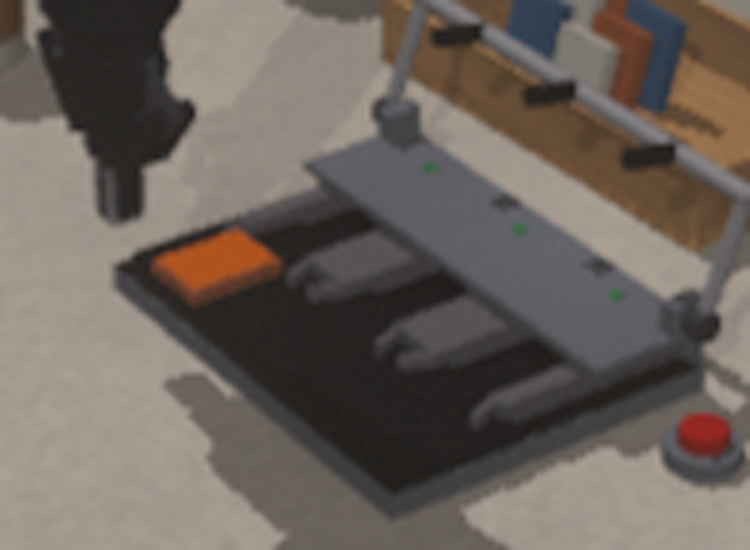

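View pics/z13t.png

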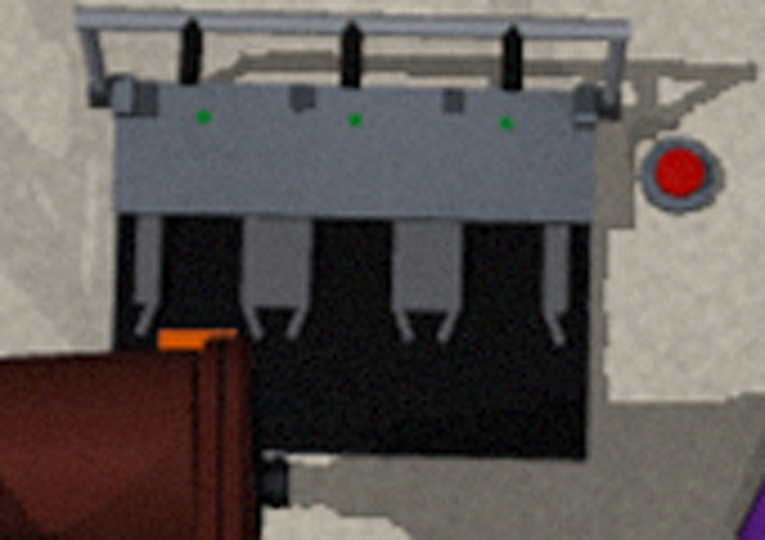

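Run:
```python
from h import *
p=r2w([(-.150,.085,.0485)],O,YAW)[0]; print(p); plan(p,YAW-np.pi/2)
```

```text
[0.4573049  0.09744469 0.0485    ]
pos [0.4537 0.0978 0.1059] q6 1.639 yaxis -91.48 shift units(tool now) [ 1.149  0.005 -0.07 ] turn units [ 0.005 -0.02  -0.002]
```

>>> apply_moves(
  steps=[
    {"translation": [0.5, 0, -0.03], "dr": [0, 0, 0], "hand": 0},
    {"translation": [0.4, 0, 0], "dr": [0, 0, 0], "hand": 0},
    {"translation": [0.2, 0, 0], "dr": [0, 0, 0], "hand": 0},
    {"translation": [0, 0, 0], "dr": [0, 0, 0], "hand": 0},
    {"translation": [0.04, 0, 0], "dr": [0, 0, 0], "hand": 0},
    {"translation": [0, 0, 0], "dr": [0, 0, 0], "hand": 0},
  ],
)

```text
time_s: 13.95
position: [0.455, 0.0978, 0.0491]
tcp_rot: [0.708, -0.009, -0.706, -0.009]
wrist_force: [0.3, 0.3, -0.3]
width: -0.001
```

Run:
```python
from h import *
p=r2w([(-.090,.085,.0485)],O,YAW)[0]; print(p); plan(p,YAW-np.pi/2)
s=snap('side','side14')
cv2.imwrite('pics/z14.png',np.vstack([cv2.resize(s[180:290,250:400,::-1],(750,550),interpolation=cv2.INTER_CUBIC)]))
```

```text
[0.51728384 0.09585488 0.0485    ]
pos [0.455  0.0978 0.0491] q6 1.639 yaxis -91.48 shift units(tool now) [ 0.015  0.007 -1.247] turn units [ 0.005 -0.017 -0.002]
```

View pics/z14.png

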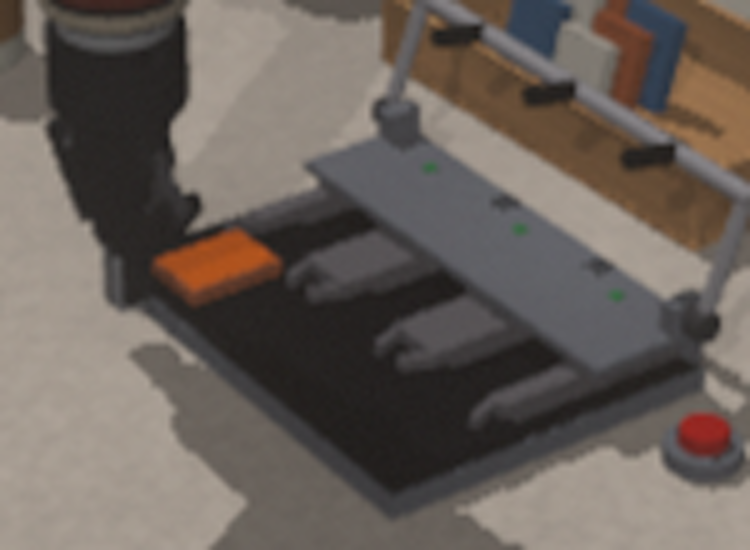

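>>> apply_moves(
  steps=[
    {"translation": [0, 0, -0.2], "dr": [0, 0, 0], "hand": 0},
    {"translation": [0, 0, -0.15], "dr": [0, 0, 0], "hand": 0},
    {"translation": [0, 0, -0.12], "dr": [0, 0, 0], "hand": 0},
    {"translation": [0, 0, -0.12], "dr": [0, 0, 0], "hand": 0},
    {"translation": [0, 0, -0.12], "dr": [0, 0, 0], "hand": 0},
    {"translation": [0, 0, -0.12], "dr": [0, 0, 0], "hand": 0},
    {"translation": [0, 0, -0.12], "dr": [0, 0, 0], "hand": 0},
    {"translation": [0, 0, -0.12], "dr": [0, 0, 0], "hand": 0},
    {"translation": [0, 0, -0.12], "dr": [0, 0, 0], "hand": 0},
    {"translation": [0, 0, 0], "dr": [0, 0, 0], "hand": 0},
  ],
)

```text
time_s: 15.0
position: [0.5147, 0.0962, 0.0487]
tcp_rot: [0.708, -0.009, -0.706, -0.009]
wrist_force: [-0.0, -0.0, 0.3]
width: 0.001
```

Run:
```python
from h import *
p=r2w([(-.060,.085,.0485)],O,YAW)[0]; print(p); plan(p,YAW-np.pi/2)
s=snap('side','side15'); print(env.sense()['wrist_force'])
cv2.imwrite('pics/z15.png',np.vstack([cv2.resize(s[180:290,250:400,::-1],(750,550),interpolation=cv2.INTER_CUBIC)]))
```

```text
[0.5472733  0.09505997 0.0485    ]
pos [0.5147 0.0962 0.0487] q6 1.631 yaxis -91.49 shift units(tool now) [ 0.005  0.005 -0.652] turn units [ 0.005 -0.015 -0.003]
[-0.19955878 -0.05423453 -0.41191968]
```

View pics/z15.png

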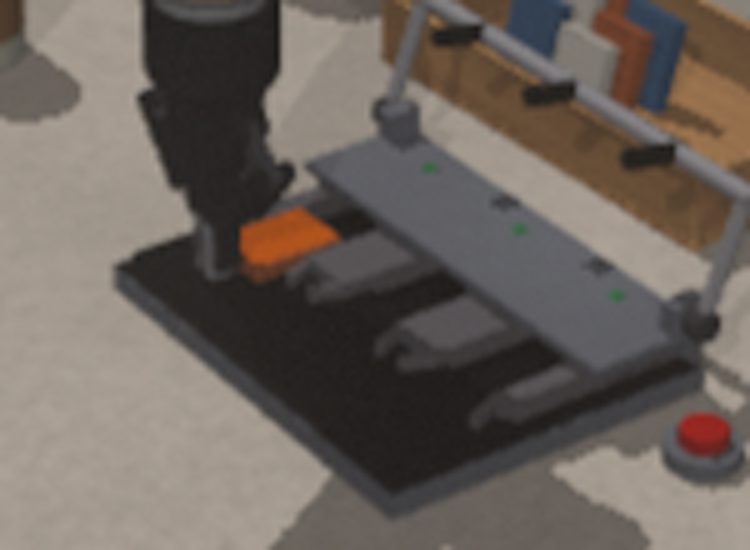

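>>> apply_moves(
  steps=[
    {"translation": [0, 0, -0.12], "dr": [0, 0, 0], "hand": 0},
    {"translation": [0, 0, -0.12], "dr": [0, 0, 0], "hand": 0},
    {"translation": [0, 0, -0.12], "dr": [0, 0, 0], "hand": 0},
    {"translation": [0, 0, -0.12], "dr": [0, 0, 0], "hand": 0},
    {"translation": [0, 0, -0.08], "dr": [0, 0, 0], "hand": 0},
    {"translation": [0, 0, 0], "dr": [0, 0, 0], "hand": 0},
  ],
)

```text
time_s: 15.65
position: [0.5424, 0.0955, 0.0486]
tcp_rot: [0.708, -0.009, -0.707, -0.009]
wrist_force: [1.1, -1.0, -0.8]
width: -0.001
```

```bash
cat >> h.py <<'E'
def rd():
    e=env.sense(); d=e['position'][:2]-O; c,s=np.cos(YAW),np.sin(YAW); print('reader tcp',np.round([c*d[0]+s*d[1],-s*d[0]+c*d[1],e['position'][2]],4),'F',e['wrist_force'].round(1),'w',round(e['width'],3))
def z(f,n='side',b=(180,290,250,400)):
    s=snap(n,'full_'+f); c=s[b[0]:b[1],b[2]:b[3],::-1]; k=min(800/c.shape[1],600/c.shape[0]); cv2.imwrite('pics/'+f+'.png',cv2.resize(c,None,fx=k,fy=k,interpolation=cv2.INTER_CUBIC))
E
python3 - <<'E'
from h import *
rd(); z('z16')
E
```

```text
reader tcp [-0.0649  0.0853  0.0486] F [ 1.1 -1.  -0.8] w -0.001
```

View pics/z16.png

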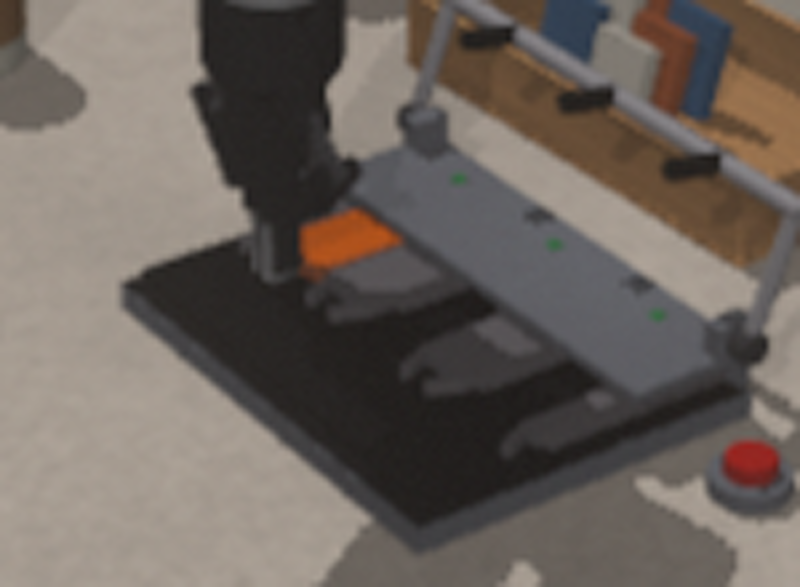

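>>> apply_moves(
  steps=[
    {"translation": [0, 0, -0.08], "dr": [0, 0, 0], "hand": 0},
    {"translation": [0, 0, -0.08], "dr": [0, 0, 0], "hand": 0},
    {"translation": [0, 0, 0], "dr": [0, 0, 0], "hand": 0},
  ],
)

```text
time_s: 16.0
position: [0.5503, 0.0953, 0.0487]
tcp_rot: [0.708, -0.009, -0.707, -0.009]
wrist_force: [0.2, 0.2, -0.8]
width: -0.0
```

Run:
```python
from h import *
rd()
```

```text
reader tcp [-0.057   0.0853  0.0487] F [ 0.2  0.2 -0.8] w -0.0
```

>>> apply_moves(
  steps=[
    {"translation": [0, 0, -0.08], "dr": [0, 0, 0], "hand": 0},
    {"translation": [0, 0, -0.08], "dr": [0, 0, 0], "hand": 0},
    {"translation": [0, 0, 0], "dr": [0, 0, 0], "hand": 0},
  ],
)

```text
time_s: 16.3
position: [0.5583, 0.095, 0.0487]
tcp_rot: [0.708, -0.009, -0.707, -0.009]
wrist_force: [0.4, 0.3, -0.3]
width: 0.001
```

Run:
```python
from h import *
rd(); z('z17')
```

```text
reader tcp [-0.049   0.0853  0.0487] F [ 0.4  0.3 -0.3] w 0.001
```

View pics/z17.png

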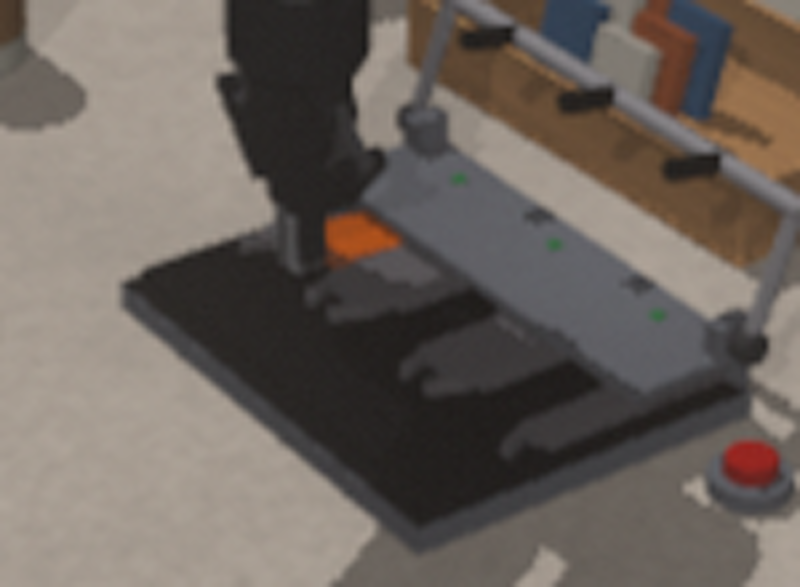

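>>> apply_moves(
  steps=[
    {"translation": [0, 0, -0.06], "dr": [0, 0, 0], "hand": 0},
    {"translation": [0, 0, 0], "dr": [0, 0, 0], "hand": 0},
  ],
)

```text
time_s: 16.55
position: [0.5609, 0.095, 0.0486]
tcp_rot: [0.707, -0.009, -0.707, -0.009]
wrist_force: [0.1, 0.5, -0.4]
width: 0.001
```

>>> apply_moves(
  steps=[
    {"translation": [0, 0, -0.06], "dr": [0, 0, 0], "hand": 0},
    {"translation": [0, 0, 0], "dr": [0, 0, 0], "hand": 0},
  ],
)

```text
time_s: 16.75
position: [0.564, 0.0949, 0.0486]
tcp_rot: [0.707, -0.009, -0.707, -0.009]
wrist_force: [0.8, -0.6, 0.4]
width: -0.002
```

>>> apply_moves(
  steps=[
    {"translation": [0, 0, -0.06], "dr": [0, 0, 0], "hand": 0},
    {"translation": [0, 0, 0], "dr": [0, 0, 0], "hand": 0},
  ],
)

```text
time_s: 16.95
position: [0.567, 0.0948, 0.0486]
tcp_rot: [0.707, -0.009, -0.707, -0.009]
wrist_force: [-0.4, 0.2, 1.0]
width: 0.001
```

Run:
```python
from h import *
rd(); z('z18'); z('z18t','top',(160,280,230,400))
```

```text
reader tcp [-0.0403  0.0853  0.0486] F [-0.4  0.2  1. ] w 0.001
```

View pics/z18.png

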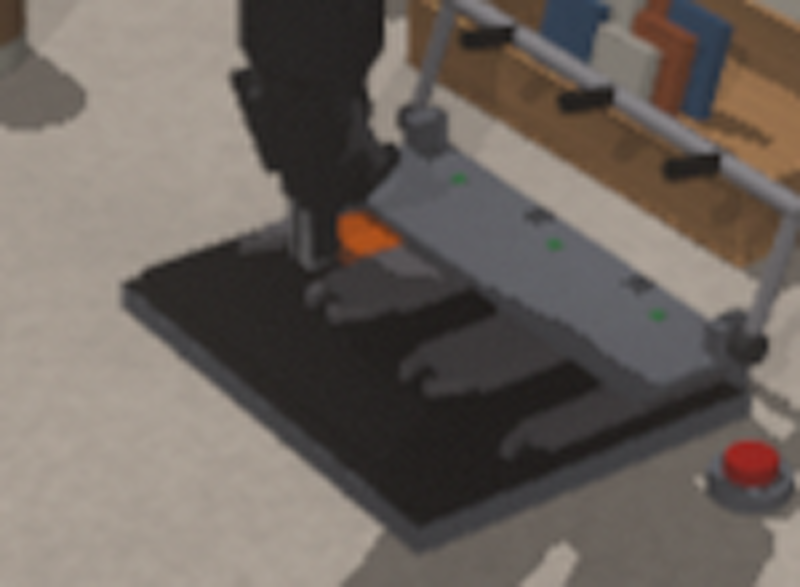

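>>> apply_moves(
  steps=[
    {"translation": [0, 0, -0.06], "dr": [0, 0, 0], "hand": 0},
    {"translation": [0, 0, 0], "dr": [0, 0, 0], "hand": 0},
  ],
)

```text
time_s: 17.25
position: [0.57, 0.0948, 0.0486]
tcp_rot: [0.707, -0.009, -0.707, -0.009]
wrist_force: [-0.6, -0.5, 0.6]
width: 0.0
```

>>> apply_moves(
  steps=[
    {"translation": [0, 0, -0.06], "dr": [0, 0, 0], "hand": 0},
    {"translation": [0, 0, 0], "dr": [0, 0, 0], "hand": 0},
  ],
)

```text
time_s: 17.45
position: [0.573, 0.0947, 0.0486]
tcp_rot: [0.707, -0.009, -0.707, -0.009]
wrist_force: [-0.3, 0.4, -0.4]
width: 0.0
```

Run:
```python
from h import *
rd(); z('z19',b=(200,250,290,360)); z('z19t','top',(160,280,230,400))
```

```text
reader tcp [-0.0343  0.0853  0.0486] F [-0.3  0.4 -0.4] w 0.0
```

View pics/z19.png

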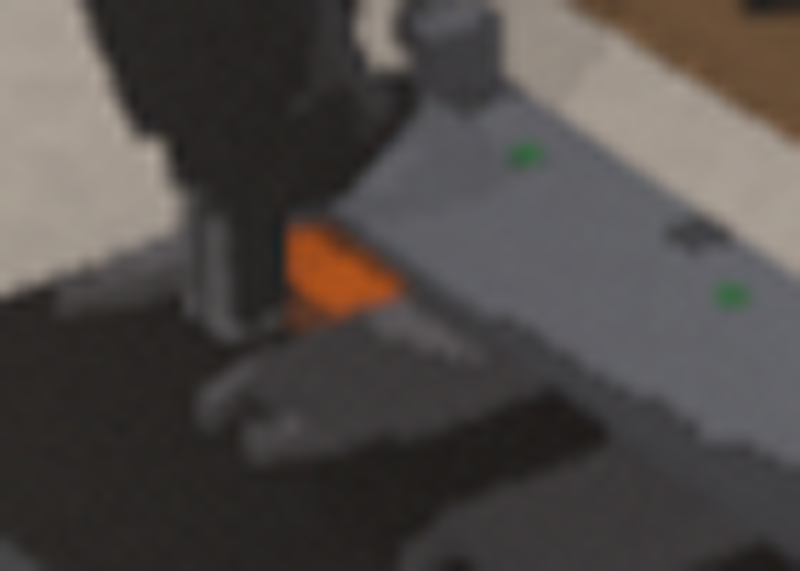

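View pics/z19t.png

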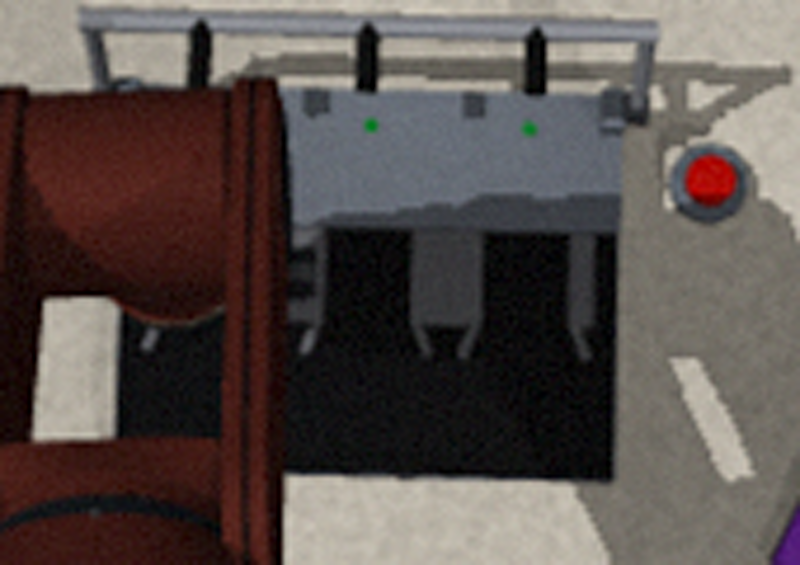

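>>> apply_moves(
  steps=[
    {"translation": [0, 0, -0.06], "dr": [0, 0, 0], "hand": 0},
    {"translation": [0, 0, 0], "dr": [0, 0, 0], "hand": 0},
  ],
)

```text
time_s: 17.75
position: [0.576, 0.0946, 0.0486]
tcp_rot: [0.707, -0.009, -0.707, -0.009]
wrist_force: [0.2, -0.1, -0.4]
width: 0.001
```

>>> apply_moves(
  steps=[
    {"translation": [0, 0, -0.06], "dr": [0, 0, 0], "hand": 0},
    {"translation": [0, 0, 0], "dr": [0, 0, 0], "hand": 0},
  ],
)

```text
time_s: 17.95
position: [0.5779, 0.0946, 0.0483]
tcp_rot: [-0.707, 0.009, 0.708, 0.009]
wrist_force: [-2.8, 0.4, 2.6]
width: -0.004
```

Run:
```python
from h import *
rd(); z('z20',b=(200,250,290,360))
```

```text
reader tcp [-0.0293  0.0854  0.0483] F [-2.8  0.4  2.6] w -0.004
```

View pics/z20.png

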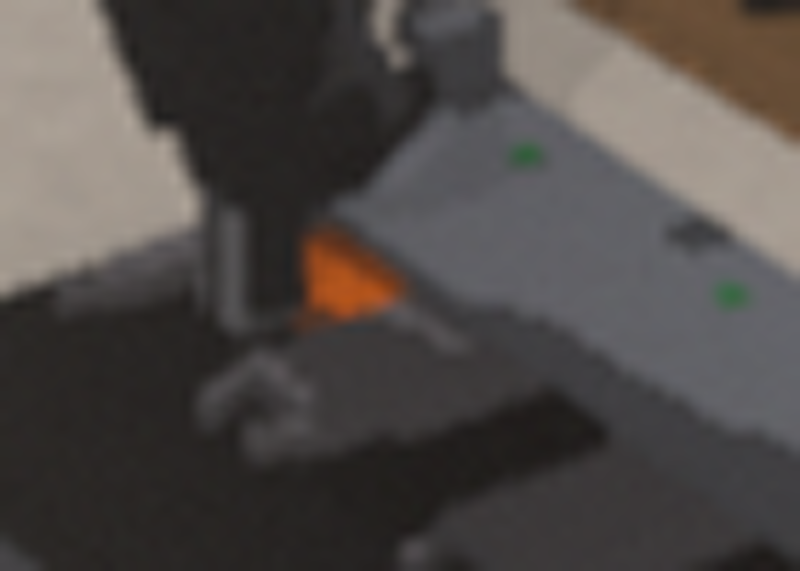

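>>> apply_moves(
  steps=[
    {"translation": [0, 0, -0.04], "dr": [0, 0, 0], "hand": 0},
    {"translation": [0, 0, 0], "dr": [0, 0, 0], "hand": 0},
  ],
)

```text
time_s: 18.2
position: [0.5782, 0.0947, 0.048]
tcp_rot: [-0.705, 0.009, 0.709, 0.009]
wrist_force: [-11.1, -0.1, 7.7]
width: -0.003
```

Run:
```python
from h import *
rd(); z('z21',b=(200,250,290,360))
```

```text
reader tcp [-0.0291  0.0854  0.048 ] F [-11.1  -0.1   7.7] w -0.003
```

View pics/z21.png

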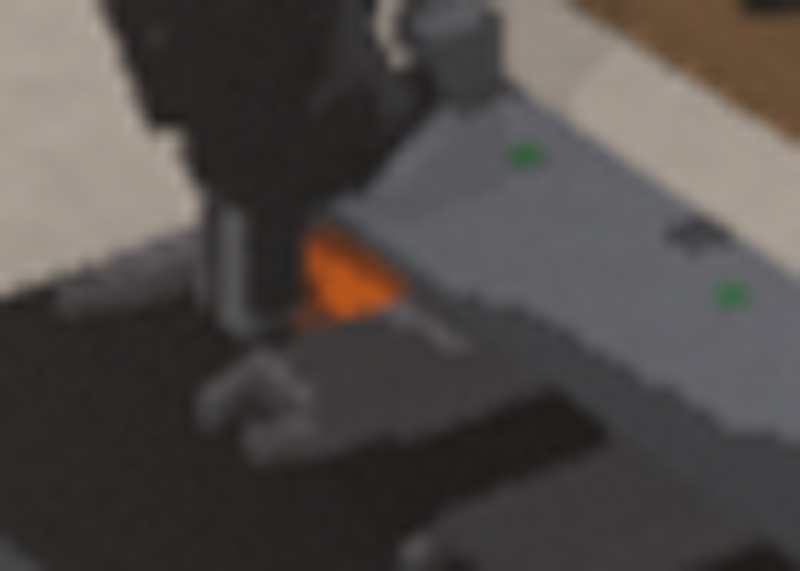

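>>> apply_moves(
  steps=[
    {"translation": [0, 0, 0.2], "dr": [0, 0, 0], "hand": 0},
    {"translation": [-0.2, 0, 0.4], "dr": [0, 0, 0], "hand": 0},
    {"translation": [-0.4, 0, 0.4], "dr": [0, 0, 0], "hand": 0},
    {"translation": [-0.6, 0, 0.5], "dr": [0, 0, 0], "hand": 0},
    {"translation": [-0.6, 0, 0.8], "dr": [0, 0, 0], "hand": 0},
    {"translation": [0, 0, 0.8], "dr": [0, 0, 0], "hand": 0},
    {"translation": [0, 0, 0], "dr": [0, 0, 0], "hand": 0},
  ],
)

```text
time_s: 18.95
position: [0.4212, 0.0988, 0.1377]
tcp_rot: [-0.707, 0.009, 0.707, 0.009]
wrist_force: [-0.9, 0.5, 0.2]
width: 0.004
```

Run:
```python
from h import *
rd(); z('z22',b=(200,250,290,360));z('z22t','top',(190,250,245,330))
```

```text
reader tcp [-0.1861  0.0854  0.1377] F [-0.9  0.5  0.2] w 0.004
```

View pics/z22.png

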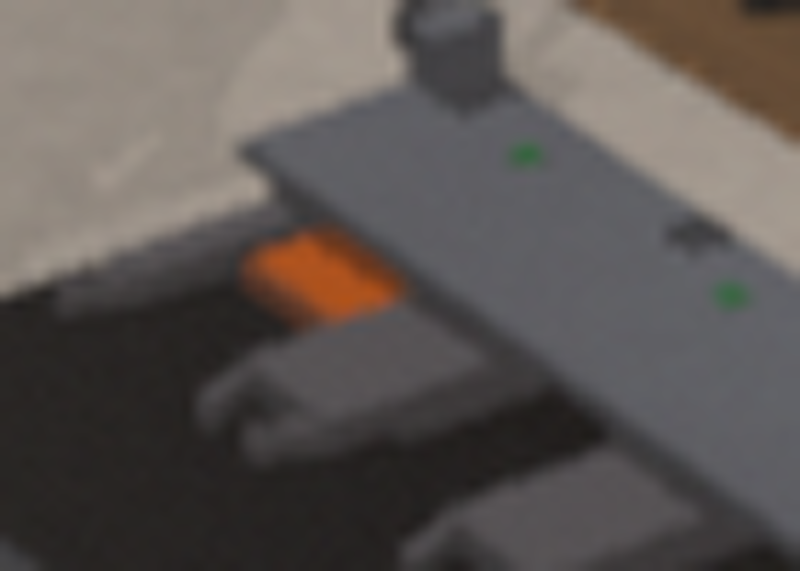

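View pics/z22t.png

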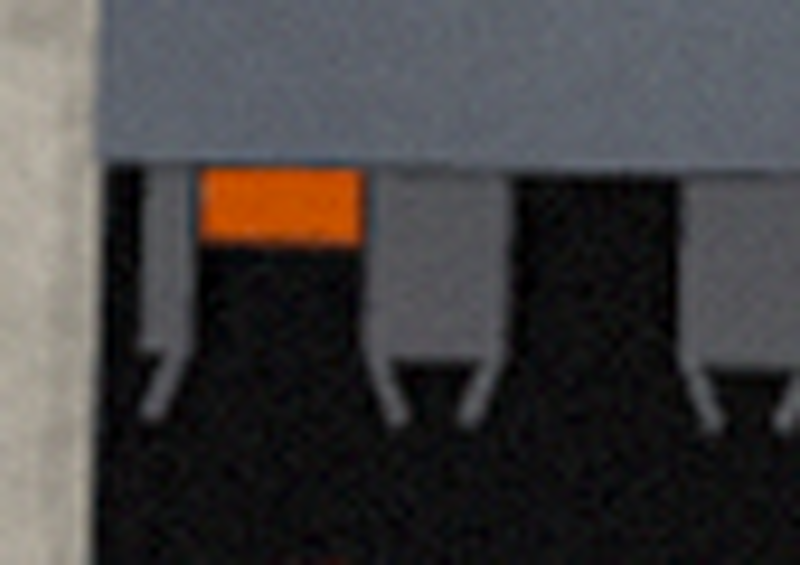

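Run:
```python
from h import *
print(tri([('top',(266.0,215.5)),('side',(311.0,223.2))]))
# predicted projections of tail corners if seated vs on deck
for zt in (.027,.032):
    P=r2w([(-.020,.085+.022,zt),(-.020,.085-.022,zt),(0,.085+.022,zt),(-.020,.107,zt-.01 if zt>.03 else .022)],O,YAW)
    print(zt,'top',((proj('top',P)+.4-[245,190])*9.41).round(0).tolist(),'side',((proj('side',P)+.4-[290,200])*11.43).round(0).tolist())
P=r2w([(0,.085,.036),(0,.085,.042),(0,0,.042)],O,YAW);print('lip',((proj('top',P)+.4-[245,190])*9.41).round(0).tolist(),'side',((proj('side',P)+.4-[290,200])*11.43).round(0).tolist())
```

```text
(array([0.58966016, 0.11590266, 0.02265909]), [0.0001355850267888979, 0.00013558502678892188])
0.027 top [[199.0, 249.0], [362.0, 252.0], [201.0, 175.0], [201.0, 251.0]] side [[239.0, 257.0], [339.0, 331.0], [304.0, 234.0], [239.0, 274.0]]
0.032 top [[197.0, 246.0], [360.0, 249.0], [199.0, 173.0], [201.0, 251.0]] side [[239.0, 240.0], [339.0, 314.0], [304.0, 217.0], [239.0, 274.0]]
lip [[280.0, 172.0], [278.0, 169.0], [595.0, 175.0]] side [[354.0, 240.0], [354.0, 219.0], [556.0, 364.0]]
```

Orange looks seated: its tail stands 20 mm before the lip, and its top is low, near 23–27 mm against 32 mm on the deck. The green tile is next.

Run:
```python
from h import *
t=snap('top','top23');s=snap('side','side23')
r,k=rect(t,'green',np.array((448,264))); p=onz('top',cv2.boxPoints(r),.01); c=p.mean(0); d=max((p[1]-p[0],p[2]-p[1]),key=np.linalg.norm); a=np.degrees(np.arctan2(d[1],d[0])); print(c,a)
a=(a+90)%180-90
e=env.sense(); print(e['position'])
plan((c[0],c[1],.15),np.radians(a+90))
```

```text
[ 0.46335811 -0.34785571  0.01      ] -54.65531928280841
[0.4268885  0.09849313 0.13890635]
pos [0.4269 0.0985 0.1389] q6 1.644 yaxis -91.49 shift units(tool now) [-0.217  8.905 -0.961] turn units [ 7.733 -0.025  0.01 ]
```

View pics/top23.png

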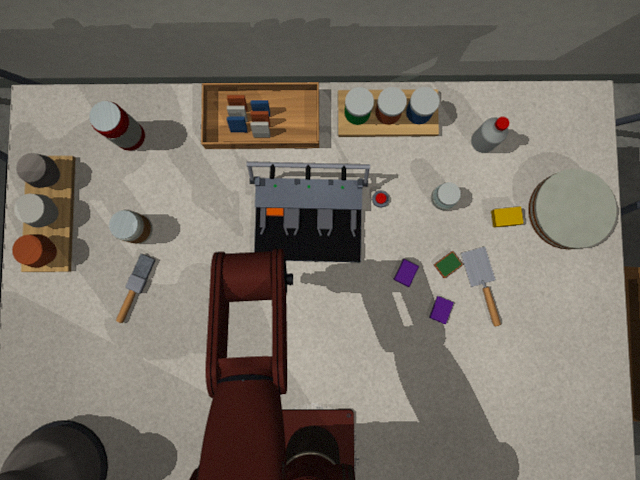

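>>> apply_moves(
  steps=[
    {"translation": [-0.1, 0.8, -0.08], "dr": [0, 0, 0], "hand": 0.3},
    {"translation": [-0.12, 0.81, -0.08], "dr": [0, 0, 0], "hand": 0.5},
    {"translation": [0, 0.81, -0.08], "dr": [0, 0, 0], "hand": 0.8},
    {"translation": [0, 0.81, -0.08], "dr": [0, 0, 0], "hand": 0.8},
    {"translation": [0, 0.81, -0.08], "dr": [0, 0, 0], "hand": 0.8},
    {"translation": [0, 0.81, -0.08], "dr": [0, 0, 0], "hand": 0.8},
    {"translation": [0, 0.81, -0.09], "dr": [0, 0, 0], "hand": 0.8},
    {"translation": [0, 0.81, -0.09], "dr": [0, 0, 0], "hand": 0.8},
    {"translation": [0, 0.81, -0.1], "dr": [0, 0, 0], "hand": 0.8},
    {"translation": [0, 0.81, -0.1], "dr": [0, 0, 0], "hand": 0.8},
    {"translation": [0, 0.81, -0.1], "dr": [0, 0, 0], "hand": 0.8},
  ],
)

```text
time_s: 20.25
position: [0.4627, -0.3504, 0.1488]
tcp_rot: [0.707, -0.01, -0.707, -0.009]
wrist_force: [1.4, 0.1, 0.5]
width: 0.799
```

>>> apply_moves(
  steps=[
    {"translation": [0, 0, 0], "dr": [0.85, 0, 0], "hand": 0.8},
    {"translation": [0, 0, 0], "dr": [0.85, 0, 0], "hand": 0.8},
    {"translation": [0, 0, 0], "dr": [0.85, 0, 0], "hand": 0.8},
    {"translation": [0, 0, 0], "dr": [0.85, 0, 0], "hand": 0.8},
    {"translation": [0, 0, 0], "dr": [0.85, 0, 0], "hand": 0.8},
    {"translation": [0, 0, 0], "dr": [0.85, 0, 0], "hand": 0.8},
    {"translation": [0, 0, 0], "dr": [0.85, 0, 0], "hand": 0.8},
    {"translation": [0, 0, 0], "dr": [0.85, 0, 0], "hand": 0.8},
    {"translation": [0, 0, 0], "dr": [0.93, 0, 0], "hand": 0.8},
    {"translation": [0, 0, 0], "dr": [0, 0, 0], "hand": 0.8},
    {"translation": [0, 0, 0], "dr": [0, 0, 0], "hand": 0.8},
  ],
)

```text
time_s: 21.35
position: [0.4625, -0.3482, 0.149]
tcp_rot: [0.629, -0.324, -0.628, -0.324]
wrist_force: [0.6, -0.4, -0.2]
width: 0.802
```

Run:
```python
from h import *
plan((.4633,-.3479,.03),np.radians(35.34)); print(env.sense()['width'])
z('z24',b=(260,370,330,480)); z('z24t','top',(220,320,390,520))
```

```text
pos [ 0.4625 -0.3482  0.149 ] q6 1.74 yaxis -144.48 shift units(tool now) [ 2.381 -0.016 -0.004] turn units [ 0.027 -0.004  0.003]
0.8019367197579005
```

View pics/z24.png

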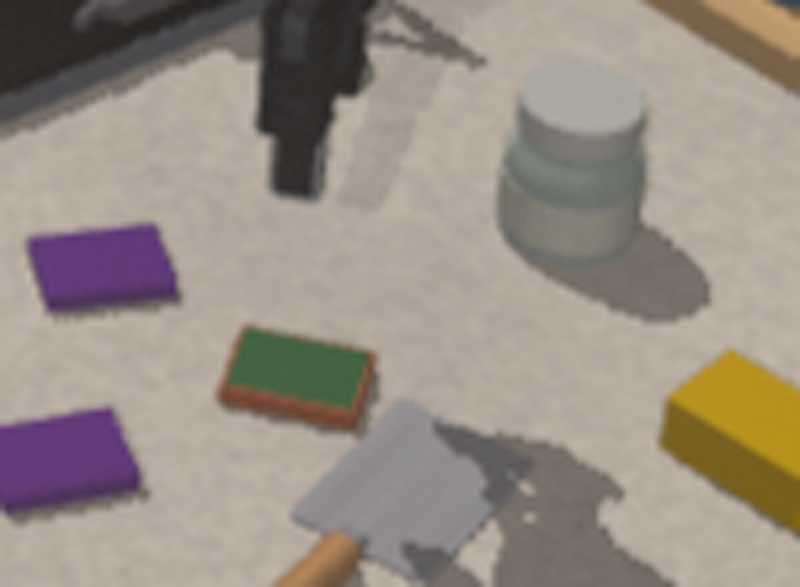

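View pics/z24t.png

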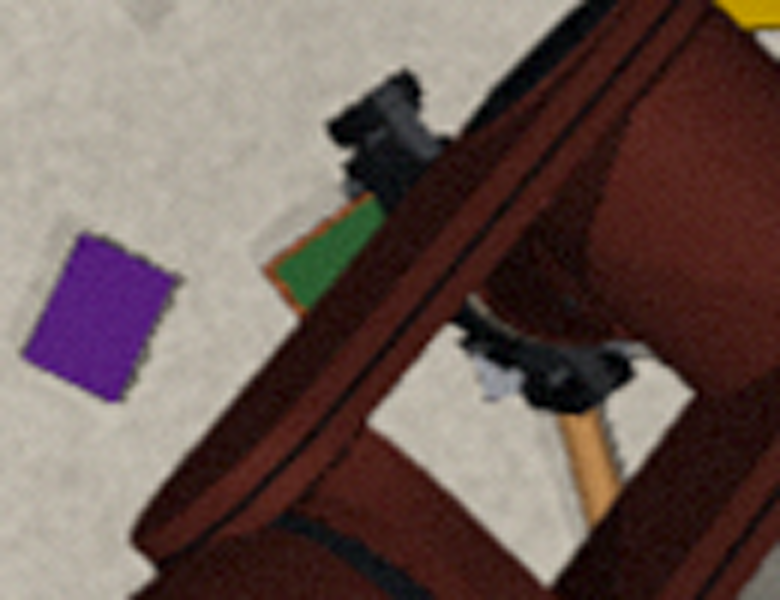

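>>> apply_moves(
  steps=[
    {"translation": [0.6, -0.016, 0], "dr": [0.03, 0, 0], "hand": 0.75},
    {"translation": [0.7, 0, 0], "dr": [0, 0, 0], "hand": 0.75},
    {"translation": [0.6, 0, 0], "dr": [0, 0, 0], "hand": 0.75},
    {"translation": [0.4, 0, 0], "dr": [0, 0, 0], "hand": 0.75},
    {"translation": [0.2, 0, 0], "dr": [0, 0, 0], "hand": 0.75},
    {"translation": [0, 0, 0], "dr": [0, 0, 0], "hand": 0.75},
  ],
)

```text
time_s: 22.05
position: [0.462, -0.3464, 0.0231]
tcp_rot: [-0.627, 0.325, 0.629, 0.326]
wrist_force: [0.7, -0.4, 0.4]
width: 0.75
```

Run:
```python
from h import *
plan((.4633,-.3479,.0235),np.radians(35.34)); print(env.sense()['width'])
z('z25',b=(280,370,330,450)); z('z25t','top',(220,320,390,520))
```

```text
pos [ 0.462  -0.3464  0.0231] q6 1.747 yaxis -144.79 shift units(tool now) [-0.008 -0.003 -0.04 ] turn units [-0.019  0.018 -0.001]
0.7504801214846324
```

View pics/z25.png

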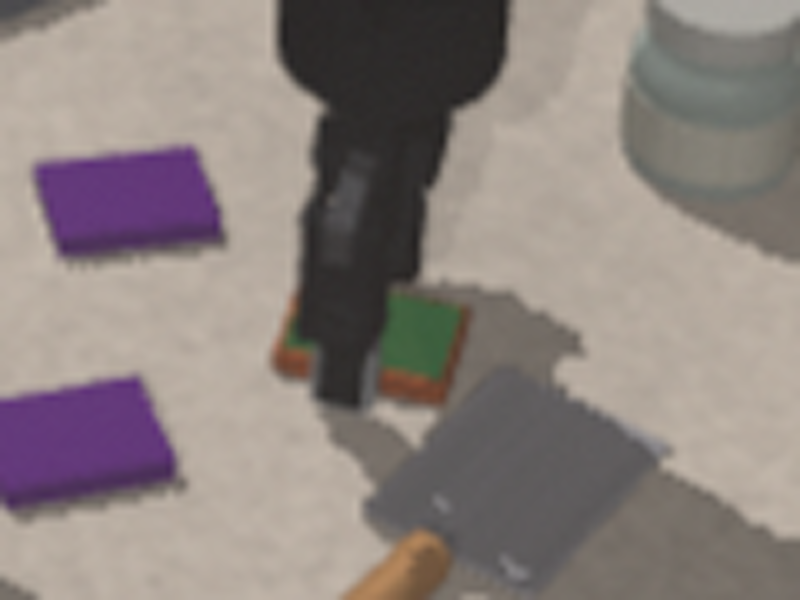

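>>> apply_moves(
  steps=[
    {"translation": [0, 0, -0.03], "dr": [0, 0, 0], "hand": 0.6},
    {"translation": [0, 0, 0], "dr": [0, 0, 0], "hand": 0.5},
    {"translation": [0, 0, 0], "dr": [0, 0, 0], "hand": 0.4},
    {"translation": [0, 0, 0], "dr": [0, 0, 0], "hand": 0.4},
    {"translation": [0, 0, 0], "dr": [0, 0, 0], "hand": 0.4},
    {"translation": [-0.3, 0, 0], "dr": [0, 0, 0], "hand": 0.4},
    {"translation": [-0.6, 0, 0], "dr": [0, 0, 0], "hand": 0.4},
    {"translation": [-0.7, 0, 0], "dr": [0, 0, 0], "hand": 0.4},
    {"translation": [0, 0, 0], "dr": [0, 0, 0], "hand": 0.4},
    {"translation": [0, 0, 0], "dr": [0, 0, 0], "hand": 0.4},
  ],
)

```text
time_s: 23.15
position: [0.4644, -0.3491, 0.1068]
tcp_rot: [0.629, -0.326, -0.626, -0.325]
wrist_force: [0.7, 0.2, -0.6]
width: 0.497
```

Run:
```python
from h import *
rd(); p=r2w([(-.095,-.085,.1)],O,YAW)[0]; print(p); plan(p,YAW-np.pi/2)
z('z26',b=(240,370,330,450)); z('z26t','top',(220,320,390,520))
```

```text
reader tcp [-0.1311 -0.3612  0.1068] F [ 0.7  0.2 -0.6] w 0.497
[ 0.50778112 -0.07395295  0.1       ]
pos [ 0.4644 -0.3491  0.1068] q6 1.747 yaxis -144.83 shift units(tool now) [ 0.122 -3.879  3.998] turn units [-7.753 -0.037 -0.009]
```

View pics/z26.png

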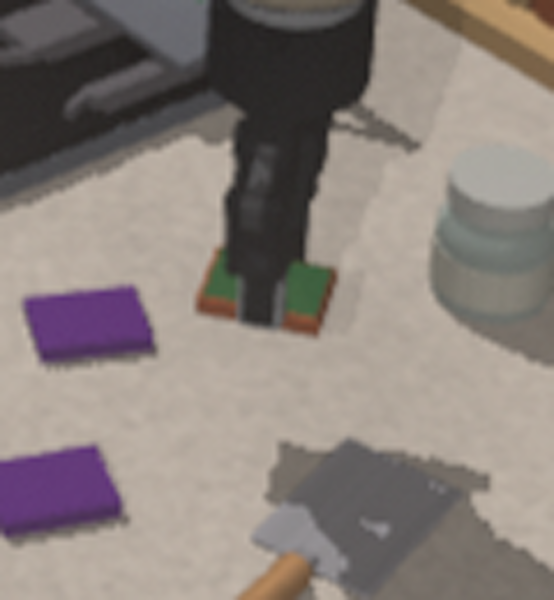

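>>> apply_moves(
  steps=[
    {"translation": [0, 0, 0], "dr": [-0.85, 0, 0], "hand": 0.4},
    {"translation": [0, 0, 0], "dr": [-0.85, 0, 0], "hand": 0.4},
    {"translation": [0, 0, 0], "dr": [-0.85, 0, 0], "hand": 0.4},
    {"translation": [0, 0, 0], "dr": [-0.85, 0, 0], "hand": 0.4},
    {"translation": [0, 0, 0], "dr": [-0.85, 0, 0], "hand": 0.4},
    {"translation": [0, 0, 0], "dr": [-0.85, 0, 0], "hand": 0.4},
    {"translation": [0, 0, 0], "dr": [-0.85, 0, 0], "hand": 0.4},
    {"translation": [0, 0, 0], "dr": [-0.85, 0, 0], "hand": 0.4},
    {"translation": [0, 0, 0], "dr": [-0.95, 0, 0], "hand": 0.4},
    {"translation": [0, 0, 0], "dr": [0, 0, 0], "hand": 0.4},
  ],
)

```text
time_s: 24.25
position: [0.4627, -0.3475, 0.1029]
tcp_rot: [-0.707, 0.009, 0.708, 0.01]
wrist_force: [-0.5, 0.9, -1.3]
width: 0.498
```

Run:
```python
from h import *
rd(); p=r2w([(-.095,-.085,.1)],O,YAW)[0]; plan(p,YAW-np.pi/2)
```

```text
reader tcp [-0.1328 -0.3596  0.1029] F [-0.5  0.9 -1.3] w 0.498
pos [ 0.4627 -0.3475  0.1029] q6 0.816 yaxis -91.49 shift units(tool now) [ 0.068 -5.492 -0.759] turn units [0.004 0.013 0.015]
```

>>> apply_moves(
  steps=[
    {"translation": [0, -0.7, -0.1], "dr": [0, 0, 0], "hand": 0.4},
    {"translation": [0, -0.7, -0.1], "dr": [0, 0, 0], "hand": 0.4},
    {"translation": [0, -0.7, -0.1], "dr": [0, 0, 0], "hand": 0.4},
    {"translation": [0, -0.7, -0.1], "dr": [0, 0, 0], "hand": 0.4},
    {"translation": [0, -0.7, -0.1], "dr": [0, 0, 0], "hand": 0.4},
    {"translation": [0, -0.7, -0.1], "dr": [0, 0, 0], "hand": 0.4},
    {"translation": [0, -0.7, -0.1], "dr": [0, 0, 0], "hand": 0.4},
    {"translation": [0, -0.59, -0.06], "dr": [0, 0, 0], "hand": 0.4},
    {"translation": [0.2, 0, 0], "dr": [0, 0, 0], "hand": 0.4},
    {"translation": [0, 0, 0], "dr": [0, 0, 0], "hand": 0.4},
    {"translation": [0, 0, 0], "dr": [0, 0, 0], "hand": 0.4},
  ],
)

```text
time_s: 25.35
position: [0.5083, -0.0754, 0.0937]
tcp_rot: [-0.707, 0.01, 0.707, 0.01]
wrist_force: [-0.1, 0.4, -0.7]
width: 0.499
```

Run:
```python
from h import *
rd(); p=r2w([(-.095,-.085,.0465)],O,YAW)[0]; plan(p,YAW-np.pi/2); z('z27')
```

```text
reader tcp [-0.0945 -0.0865  0.0937] F [-0.1  0.4 -0.7] w 0.499
pos [ 0.5083 -0.0754  0.0937] q6 1.299 yaxis -91.64 shift units(tool now) [ 0.943 -0.03   0.009] turn units [-0.018  0.01  -0.001]
```

View pics/z27.png

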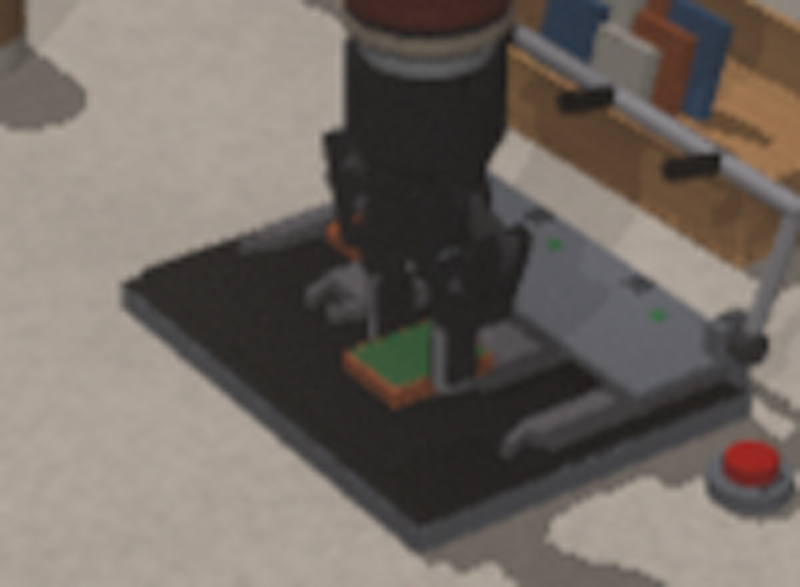

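Holding the green tile over the right lane's deck (about 420,360 in the crop). Lowering it now.

>>> apply_moves(
  steps=[
    {"translation": [0.3, -0.03, 0.01], "dr": [-0.02, 0, 0], "hand": 0.4},
    {"translation": [0.3, 0, 0], "dr": [0, 0, 0], "hand": 0.4},
    {"translation": [0.2, 0, 0], "dr": [0, 0, 0], "hand": 0.4},
    {"translation": [0.1, 0, 0], "dr": [0, 0, 0], "hand": 0.4},
    {"translation": [0.04, 0, 0], "dr": [0, 0, 0], "hand": 0.4},
    {"translation": [0, 0, 0], "dr": [0, 0, 0], "hand": 0.4},
    {"translation": [0, 0, 0], "dr": [0, 0, 0], "hand": 0.4},
  ],
)

```text
time_s: 26.1
position: [0.5087, -0.0741, 0.0486]
tcp_rot: [0.707, -0.009, -0.707, -0.009]
wrist_force: [-5.0, -0.1, 6.2]
width: 0.502
```

Run:
```python
from h import *
rd(); p=r2w([(-.095,-.085,.0465)],O,YAW)[0]; plan(p,YAW-np.pi/2); z('z28')
```

```text
reader tcp [-0.0941 -0.0852  0.0486] F [-5.  -0.1  6.2] w 0.502
pos [ 0.5087 -0.0741  0.0486] q6 1.299 yaxis -91.45 shift units(tool now) [ 0.042 -0.003  0.018] turn units [ 0.01  -0.003 -0.007]
```

View pics/z28.png

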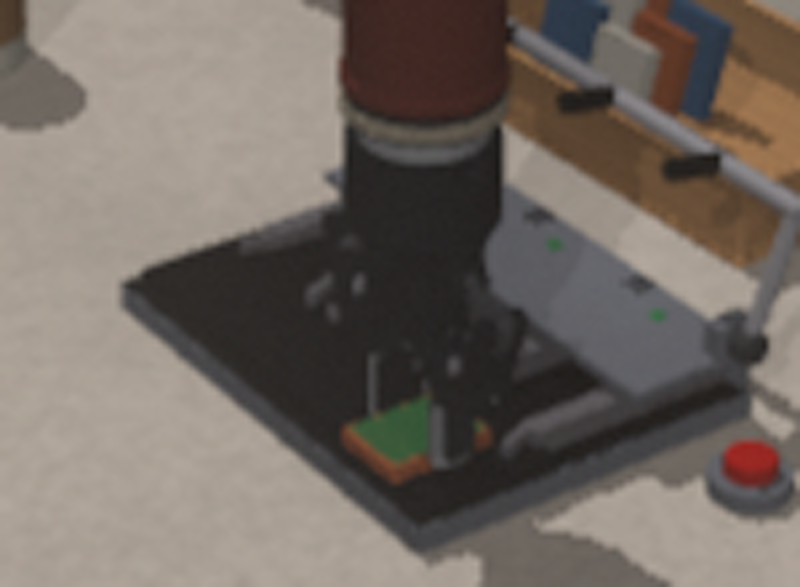

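>>> apply_moves(
  steps=[
    {"translation": [0, 0, 0], "dr": [0, 0, 0], "hand": 0.55},
    {"translation": [0, 0, 0], "dr": [0, 0, 0], "hand": 0.7},
    {"translation": [0, 0, 0], "dr": [0, 0, 0], "hand": 0.7},
    {"translation": [0, 0, 0], "dr": [0, 0, 0], "hand": 0.7},
    {"translation": [-0.5, 0, 0], "dr": [0, 0, 0], "hand": 0.7},
    {"translation": [-0.7, 0, 0], "dr": [0, 0, 0], "hand": 0.7},
    {"translation": [0, 0, 0.6], "dr": [0, 0, 0], "hand": 0},
    {"translation": [0, 0, 0.6], "dr": [0, 0, 0], "hand": 0},
    {"translation": [0, 0, 0], "dr": [0, 0, 0], "hand": 0},
    {"translation": [0, 0, 0], "dr": [0, 0, 0], "hand": 0},
  ],
)

```text
time_s: 27.15
position: [0.4485, -0.072, 0.1076]
tcp_rot: [0.708, -0.009, -0.706, -0.009]
wrist_force: [0.6, 0.9, -0.4]
width: 0.019
```

Run:
```python
from h import *
rd(); p=r2w([(-.150,-.085,.0485)],O,YAW)[0]; plan(p,YAW-np.pi/2); z('z29'); z('z29t','top',(160,280,230,400))
```

```text
reader tcp [-0.1543 -0.0846  0.1076] F [ 0.6  0.9 -0.4] w 0.019
pos [ 0.4485 -0.072   0.1076] q6 1.263 yaxis -91.43 shift units(tool now) [ 1.183  0.007 -0.084] turn units [ 0.012 -0.013 -0.004]
```

View pics/z29.png

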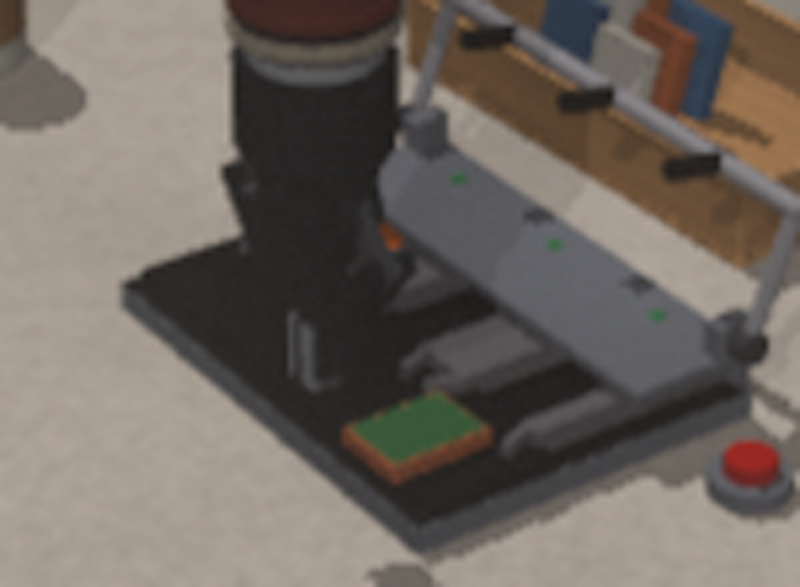

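View pics/z29t.png

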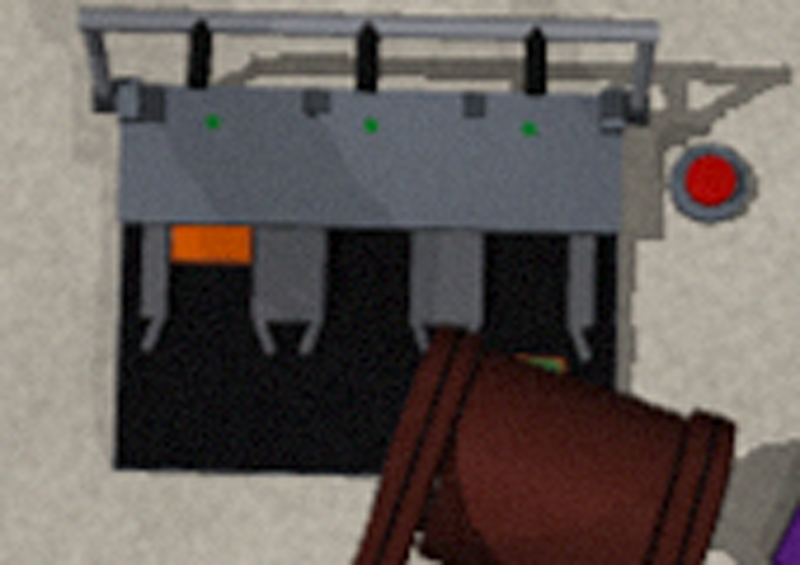

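>>> apply_moves(
  steps=[
    {"translation": [0.5, 0, 0], "dr": [0, 0, 0], "hand": 0},
    {"translation": [0.48, 0, 0], "dr": [0, 0, 0], "hand": 0},
    {"translation": [0.2, 0, 0], "dr": [0, 0, 0], "hand": 0},
    {"translation": [0, 0, 0], "dr": [0, 0, 0], "hand": 0},
    {"translation": [0, 0, 0], "dr": [0, 0, 0], "hand": 0},
  ],
)

```text
time_s: 27.75
position: [0.4493, -0.0721, 0.0489]
tcp_rot: [0.707, -0.009, -0.707, -0.008]
wrist_force: [0.2, -0.7, -0.4]
width: 0.003
```

Run:
```python
from h import *
rd(); p=r2w([(-.065,-.085,.0485)],O,YAW)[0]; plan(p,YAW-np.pi/2); z('z30')
```

```text
reader tcp [-0.1535 -0.0847  0.0489] F [ 0.2 -0.7 -0.4] w 0.003
pos [ 0.4493 -0.0721  0.0489] q6 1.263 yaxis -91.4 shift units(tool now) [ 0.01   0.009 -1.77 ] turn units [ 0.017 -0.009 -0.004]
```

View pics/z30.png

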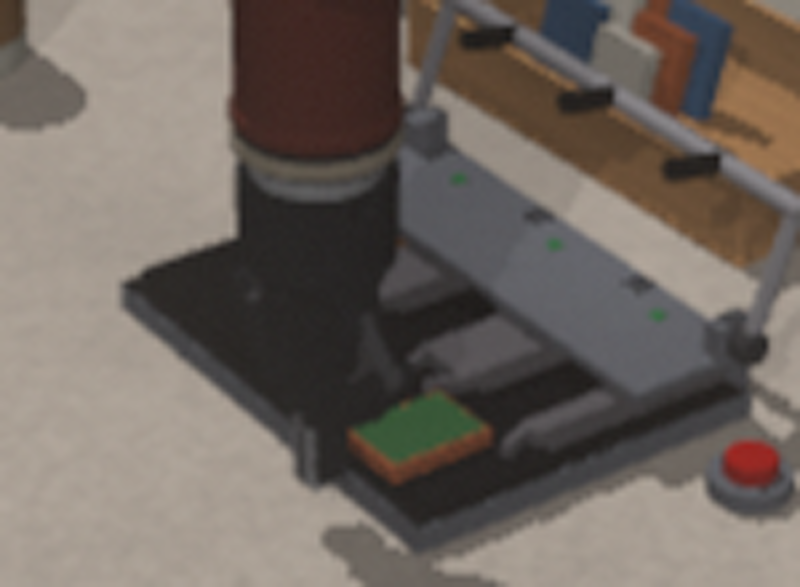

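Push 86 mm, fairly gently.

>>> apply_moves(
  steps=[
    {"translation": [0, 0, -0.25], "dr": [0.02, 0, 0], "hand": 0},
    {"translation": [0, 0, -0.15], "dr": [0, 0, 0], "hand": 0},
    {"translation": [0, 0, -0.15], "dr": [0, 0, 0], "hand": 0},
    {"translation": [0, 0, -0.14], "dr": [0, 0, 0], "hand": 0},
    {"translation": [0, 0, -0.14], "dr": [0, 0, 0], "hand": 0},
    {"translation": [0, 0, -0.14], "dr": [0, 0, 0], "hand": 0},
    {"translation": [0, 0, -0.14], "dr": [0, 0, 0], "hand": 0},
    {"translation": [0, 0, -0.14], "dr": [0, 0, 0], "hand": 0},
    {"translation": [0, 0, 0], "dr": [0, 0, 0], "hand": 0},
  ],
)

```text
time_s: 28.7
position: [0.5123, -0.0738, 0.0487]
tcp_rot: [0.708, -0.01, -0.706, -0.009]
wrist_force: [-0.3, -0.0, 0.5]
width: -0.0
```

Run:
```python
from h import *
rd(); p=r2w([(-.065,-.085,.0485)],O,YAW)[0]; plan(p,YAW-np.pi/2); z('z31')
```

```text
reader tcp [-0.0905 -0.0847  0.0487] F [-0.3 -0.   0.5] w -0.0
pos [ 0.5123 -0.0738  0.0487] q6 1.302 yaxis -91.54 shift units(tool now) [ 0.006  0.005 -0.51 ] turn units [-0.004 -0.017 -0.005]
```

View pics/z31.png

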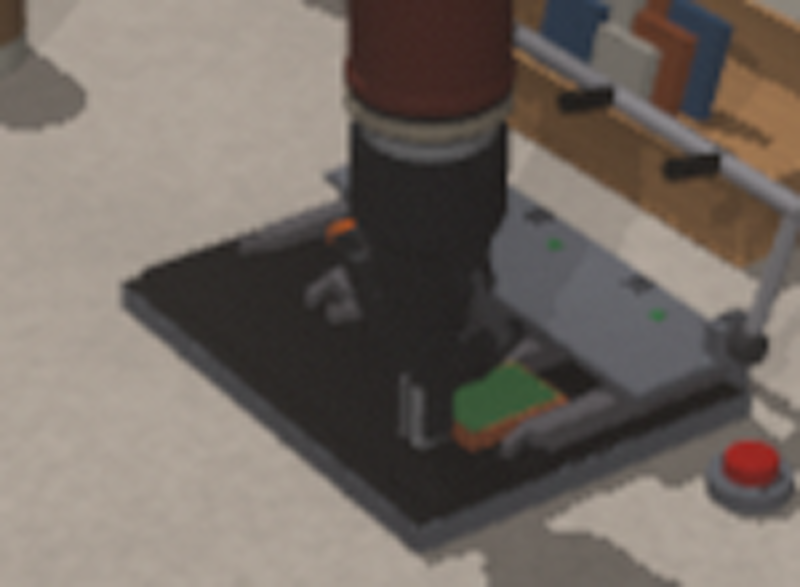

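Tile is in the lane. Continue up to reader −0.058, then in small steps.

>>> apply_moves(
  steps=[
    {"translation": [0, 0, -0.13], "dr": [0, 0, 0], "hand": 0},
    {"translation": [0, 0, -0.13], "dr": [0, 0, 0], "hand": 0},
    {"translation": [0, 0, -0.13], "dr": [0, 0, 0], "hand": 0},
    {"translation": [0, 0, -0.13], "dr": [0, 0, 0], "hand": 0},
    {"translation": [0, 0, -0.1], "dr": [0, 0, 0], "hand": 0},
    {"translation": [0, 0, 0], "dr": [0, 0, 0], "hand": 0},
  ],
)

```text
time_s: 29.35
position: [0.543, -0.0746, 0.0487]
tcp_rot: [0.708, -0.01, -0.706, -0.009]
wrist_force: [-0.4, 0.2, 0.0]
width: 0.0
```

>>> apply_moves(
  steps=[
    {"translation": [0, 0, -0.06], "dr": [0, 0, 0], "hand": 0},
    {"translation": [0, 0, 0], "dr": [0, 0, 0], "hand": 0},
  ],
)

```text
time_s: 29.55
position: [0.5452, -0.0746, 0.0485]
tcp_rot: [0.707, -0.01, -0.707, -0.009]
wrist_force: [-0.4, 0.5, 1.0]
width: -0.001
```

>>> apply_moves(
  steps=[
    {"translation": [0, 0, -0.06], "dr": [0, 0, 0], "hand": 0},
    {"translation": [0, 0, 0], "dr": [0, 0, 0], "hand": 0},
  ],
)

```text
time_s: 29.75
position: [0.5483, -0.0747, 0.0486]
tcp_rot: [0.707, -0.01, -0.707, -0.009]
wrist_force: [0.8, -0.1, 1.5]
width: -0.001
```

Run:
```python
from h import *
rd(); z('z32')
```

```text
reader tcp [-0.0544 -0.0846  0.0486] F [ 0.8 -0.1  1.5] w -0.001
```

View pics/z32.png

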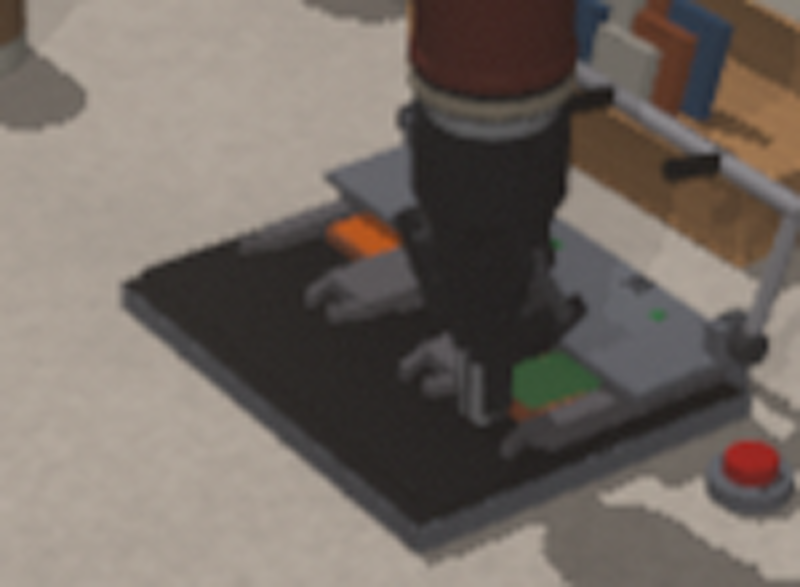

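>>> apply_moves(
  steps=[
    {"translation": [0, 0, -0.06], "dr": [0, 0, 0], "hand": 0},
    {"translation": [0, 0, 0], "dr": [0, 0, 0], "hand": 0},
  ],
)

```text
time_s: 30.0
position: [0.5514, -0.0748, 0.0487]
tcp_rot: [0.707, -0.01, -0.707, -0.009]
wrist_force: [-0.2, 0.3, -0.4]
width: 0.0
```

>>> apply_moves(
  steps=[
    {"translation": [0, 0, -0.06], "dr": [0, 0, 0], "hand": 0},
    {"translation": [0, 0, 0], "dr": [0, 0, 0], "hand": 0},
  ],
)

```text
time_s: 30.2
position: [0.5536, -0.0747, 0.0484]
tcp_rot: [-0.707, 0.01, 0.707, 0.009]
wrist_force: [-1.5, 0.5, 1.6]
width: 0.001
```

>>> apply_moves(
  steps=[
    {"translation": [0, 0, -0.05], "dr": [0, 0, 0], "hand": 0},
    {"translation": [0, 0, 0], "dr": [0, 0, 0], "hand": 0},
  ],
)

```text
time_s: 30.4
position: [0.554, -0.0747, 0.048]
tcp_rot: [-0.705, 0.009, 0.709, 0.009]
wrist_force: [-11.2, 0.1, 8.8]
width: 0.001
```

>>> apply_moves(
  steps=[
    {"translation": [0, 0, -0.05], "dr": [0, 0, 0], "hand": 0},
    {"translation": [0, 0, 0], "dr": [0, 0, 0], "hand": 0},
  ],
)

```text
time_s: 30.6
position: [0.5544, -0.0747, 0.0478]
tcp_rot: [-0.703, 0.009, 0.711, 0.009]
wrist_force: [-20.4, -0.9, 15.7]
width: -0.001
```

Run:
```python
from h import *
rd(); z('z33')
```

```text
reader tcp [-0.0484 -0.0845  0.0478] F [-20.4  -0.9  15.7] w -0.001
```

View pics/z33.png

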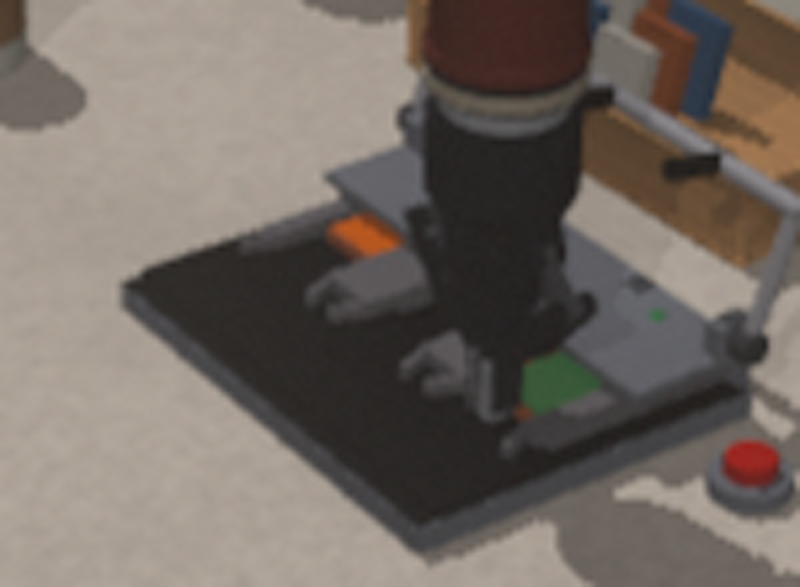

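>>> apply_moves(
  steps=[
    {"translation": [0, 0, 0.2], "dr": [0, 0, 0], "hand": 0},
    {"translation": [-0.2, 0, 0.4], "dr": [0, 0, 0], "hand": 0},
    {"translation": [-0.4, 0, 0.4], "dr": [0, 0, 0], "hand": 0},
    {"translation": [-0.6, 0, 0.5], "dr": [0, 0, 0], "hand": 0},
    {"translation": [-0.6, 0, 0.8], "dr": [0, 0, 0], "hand": 0},
    {"translation": [-0.5, 0, 0.8], "dr": [0, 0, 0], "hand": 0},
    {"translation": [0, 0, 0], "dr": [0, 0, 0], "hand": 0},
  ],
)

```text
time_s: 31.35
position: [0.4036, -0.0711, 0.1678]
tcp_rot: [0.71, -0.011, -0.704, -0.008]
wrist_force: [1.6, -0.5, 0.1]
width: -0.0
```

Run:
```python
from h import *
rd(); z('z34',b=(220,290,320,410));z('z34t','top',(190,250,255,370))
```

```text
reader tcp [-0.1992 -0.0849  0.1678] F [ 1.6 -0.5  0.1] w -0.0
```

View pics/z34.png

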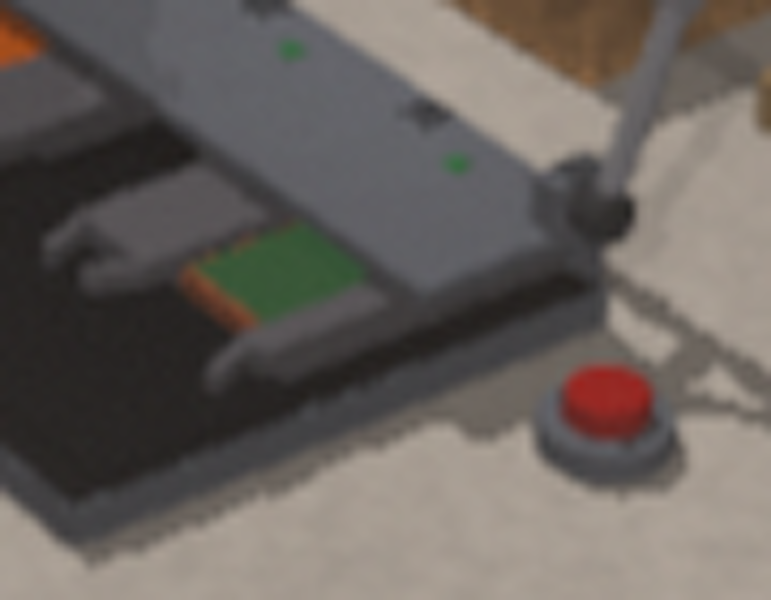

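View pics/z34t.png

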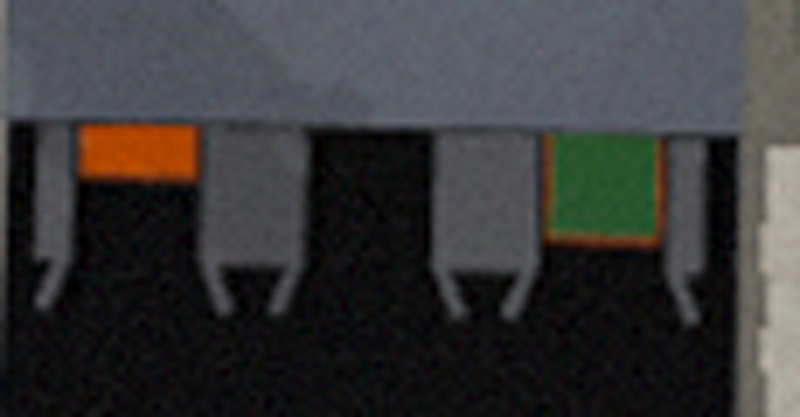

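Run:
```python
from h import *
k=800/90; k=min(800/90,600/70); kt=800/115
u=[255+545/kt-.43,190+243/kt-.43]; v=[320+183/k-.44,220+268/k-.44]
print(tri([('top',u),('side',v)]))
for zt in (.027,.032):
    P=r2w([(-.041,-.085+.022,zt),(-.041,-.085-.022,zt),(0,-.063,zt),(-.041,-.063,.022)],O,YAW)
    print(zt,'top',((proj('top',P)+.43-[255,190])*kt).round(0).tolist(),'side',((proj('side',P)+.44-[320,220])*k).round(0).tolist())
plan((.698,.0472,.22),YAW); t=cv2.imread('pics/full_z34t.png')[:,:,::-1]; print(blobs(t,'green')[0],blobs(t,'orange')[0])
```

```text
(array([ 0.56498644, -0.05447029,  0.02691437]), [0.00017441849230787575, 0.00017441849230795896])
0.027 top [[542.0, 251.0], [663.0, 253.0], [544.0, 139.0], [542.0, 252.0]] side [[175.0, 269.0], [261.0, 334.0], [278.0, 228.0], [174.0, 282.0]]
0.032 top [[542.0, 249.0], [663.0, 251.0], [544.0, 137.0], [542.0, 252.0]] side [[175.0, 256.0], [261.0, 320.0], [279.0, 215.0], [174.0, 282.0]]
pos [ 0.405  -0.0711  0.1649] q6 1.232 yaxis -91.58 shift units(tool now) [-1.071 -2.525 -5.8  ] turn units [13.081 -0.053  0.027]
[([355.8, 117.9], 182), ([341.5, 216.2], 193)] [([274.6, 211.1], 114)]
```

>>> apply_moves(
  steps=[
    {"translation": [-0.2, 0, 0], "dr": [-0.93, 0, 0], "hand": 0.5},
    {"translation": [-0.2, 0, 0], "dr": [-0.93, 0, 0], "hand": 0.5},
    {"translation": [-0.2, 0, 0], "dr": [-0.93, 0, 0], "hand": 0.5},
    {"translation": [-0.2, 0, 0], "dr": [-0.93, 0, 0], "hand": 0.5},
    {"translation": [-0.2, 0, 0], "dr": [-0.93, 0, 0], "hand": 0.5},
    {"translation": [-0.2, 0, 0], "dr": [-0.93, 0, 0], "hand": 0.5},
    {"translation": [-0.2, 0, 0], "dr": [-0.93, 0, 0], "hand": 0.5},
    {"translation": [0, 0, 0], "dr": [-0.93, 0, 0], "hand": 0.5},
    {"translation": [0, 0, 0], "dr": [-0.93, 0, 0], "hand": 0.5},
    {"translation": [0, 0, 0], "dr": [-0.93, 0, 0], "hand": 0.5},
    {"translation": [0, 0, 0], "dr": [-0.93, 0, 0], "hand": 0.5},
    {"translation": [0, 0, 0], "dr": [-0.93, 0, 0], "hand": 0.5},
  ],
)

```text
time_s: 32.65
position: [0.4047, -0.0706, 0.2317]
tcp_rot: [-0.559, -0.433, 0.56, -0.432]
wrist_force: [-0.3, 0.8, 0.7]
width: 0.5
```

>>> apply_moves(
  steps=[
    {"translation": [0, 0, 0], "dr": [-0.95, 0, 0], "hand": 0.5},
    {"translation": [0, 0, 0], "dr": [-0.95, 0, 0], "hand": 0.5},
    {"translation": [0, 0, 0], "dr": [0, 0, 0], "hand": 0.5},
    {"translation": [0, 0, 0], "dr": [0, 0, 0], "hand": 0.5},
  ],
)

```text
time_s: 33.05
position: [0.4043, -0.0706, 0.2323]
tcp_rot: [-0.508, -0.492, 0.508, -0.491]
wrist_force: [-0.3, 0.7, -0.4]
width: 0.502
```

Run:
```python
from h import *
rd(); plan((.697,.0474,.23),YAW)
```

```text
reader tcp [-0.1985 -0.0844  0.2323] F [-0.3  0.7 -0.4] w 0.502
pos [ 0.4043 -0.0706  0.2323] q6 -0.332 yaxis -1.92 shift units(tool now) [ 0.04   5.771 -2.555] turn units [-0.058 -0.004  0.01 ]
```

>>> apply_moves(
  steps=[
    {"translation": [0, 0.72, -0.32], "dr": [-0.06, 0, 0], "hand": 0.5},
    {"translation": [0, 0.72, -0.32], "dr": [0, 0, 0], "hand": 0.5},
    {"translation": [0, 0.72, -0.32], "dr": [0, 0, 0], "hand": 0.5},
    {"translation": [0, 0.72, -0.32], "dr": [0, 0, 0], "hand": 0.5},
    {"translation": [0, 0.72, -0.32], "dr": [0, 0, 0], "hand": 0.5},
    {"translation": [0, 0.72, -0.32], "dr": [0, 0, 0], "hand": 0.5},
    {"translation": [0, 0.72, -0.32], "dr": [0, 0, 0], "hand": 0.5},
    {"translation": [0, 0.73, -0.32], "dr": [0, 0, 0], "hand": 0.5},
    {"translation": [0, 0, 0], "dr": [0, 0, 0], "hand": 0.5},
    {"translation": [0, 0, 0], "dr": [0, 0, 0], "hand": 0.5},
  ],
)

```text
time_s: 34.05
position: [0.6956, 0.0507, 0.2312]
tcp_rot: [-0.505, -0.494, 0.507, -0.493]
wrist_force: [-0.1, -0.9, -0.0]
width: 0.5
```

Run:
```python
from h import *
rd(); plan((.697,.0474,.133),YAW); z('z35',b=(120,260,260,430))
```

```text
reader tcp [0.0894 0.0446 0.2312] F [-0.1 -0.9 -0. ] w 0.5
pos [0.6956 0.0507 0.2312] q6 -0.015 yaxis -1.39 shift units(tool now) [1.963 0.035 0.065] turn units [0.018 0.004 0.021]
```

View pics/z35.png

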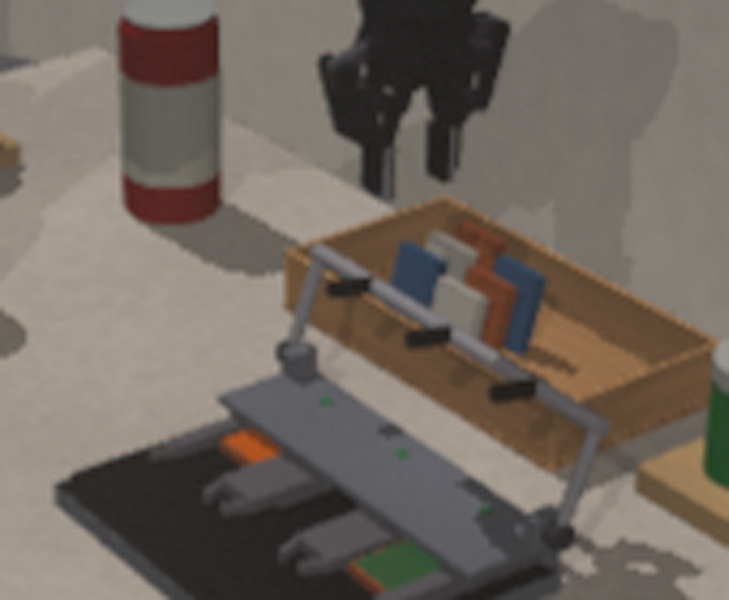

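>>> apply_moves(
  steps=[
    {"translation": [0.5, 0.035, 0.065], "dr": [0.02, 0, 0.02], "hand": 0.5},
    {"translation": [0.5, 0, 0], "dr": [0, 0, 0], "hand": 0.5},
    {"translation": [0.5, 0, 0], "dr": [0, 0, 0], "hand": 0.5},
    {"translation": [0.3, 0, 0], "dr": [0, 0, 0], "hand": 0.5},
    {"translation": [0.15, 0, 0], "dr": [0, 0, 0], "hand": 0.5},
    {"translation": [0, 0, 0], "dr": [0, 0, 0], "hand": 0.5},
    {"translation": [0, 0, 0], "dr": [0, 0, 0], "hand": 0.1},
    {"translation": [0, 0, 0], "dr": [0, 0, 0], "hand": 0.1},
    {"translation": [0, 0, 0], "dr": [0, 0, 0], "hand": 0.1},
    {"translation": [0, 0, 0], "dr": [0, 0, 0], "hand": 0.1},
  ],
  force=25,
)

```text
time_s: 35.1
position: [0.6984, 0.0469, 0.1379]
tcp_rot: [0.508, 0.492, -0.505, 0.495]
wrist_force: [-1.4, 0.1, 4.9]
width: 0.126
```

Run:
```python
from h import *
rd(); z('z36',b=(150,250,290,430))
```

```text
reader tcp [0.0924 0.0408 0.1379] F [-1.4  0.1  4.9] w 0.126
```

View pics/z36.png

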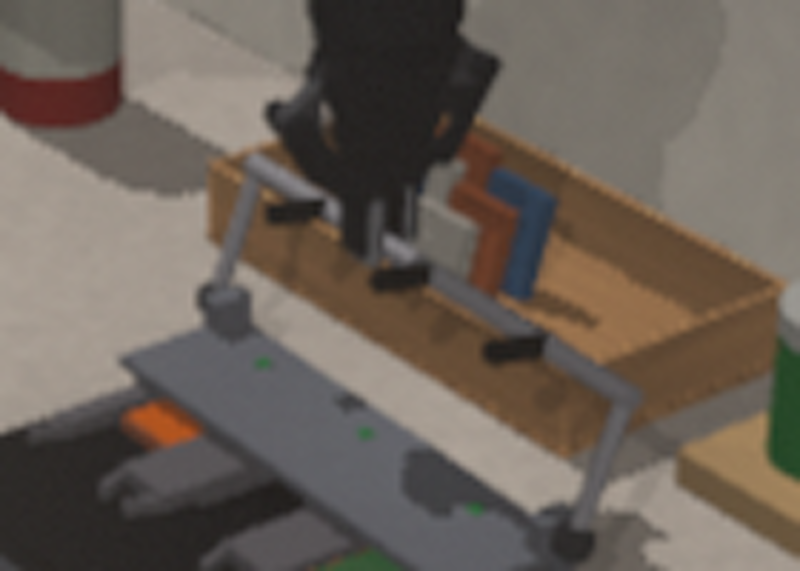

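>>> apply_moves(
  steps=[
    {"translation": [0, 0, 0], "dr": [0, 0, 0], "hand": 0.3},
    {"translation": [0, 0, 0], "dr": [0, 0, 0], "hand": 0.3},
    {"translation": [0.05, 0, 0], "dr": [0, 0, 0], "hand": 0.3},
    {"translation": [0.05, 0, 0], "dr": [0, 0, 0], "hand": 0.3},
    {"translation": [0, 0, 0], "dr": [0, 0, 0], "hand": 0.3},
  ],
)

```text
time_s: 35.65
position: [0.6969, 0.047, 0.13]
tcp_rot: [0.507, 0.493, -0.506, 0.494]
wrist_force: [-0.3, 0.0, 0.2]
width: 0.3
```

Run:
```python
from h import *
rd()
```

```text
reader tcp [0.0908 0.0409 0.13  ] F [-0.3  0.   0.2] w 0.3
```

>>> apply_moves(
  steps=[
    {"translation": [0, 0, 0], "dr": [0, 0, 0], "hand": 0.1},
    {"translation": [0, 0, 0], "dr": [0, 0, 0], "hand": 0.1},
    {"translation": [0, 0, 0], "dr": [0, 0, 0], "hand": 0.1},
  ],
)

```text
time_s: 35.95
position: [0.6975, 0.0469, 0.1309]
tcp_rot: [0.507, 0.493, -0.506, 0.494]
wrist_force: [1.9, -0.5, -2.2]
width: 0.129
```

Run:
```python
from h import *
rd()
```

```text
reader tcp [0.0914 0.0409 0.1309] F [ 1.9 -0.5 -2.2] w 0.129
```

>>> apply_moves(
  steps=[
    {"translation": [-0.062, -0.224, 0], "dr": [0, 0, 0], "hand": 0.1},
    {"translation": [-0.027, -0.231, 0], "dr": [0, 0, 0], "hand": 0.1},
    {"translation": [0.009, -0.232, 0], "dr": [0, 0, 0], "hand": 0.1},
    {"translation": [0.045, -0.228, 0], "dr": [0, 0, 0], "hand": 0.1},
    {"translation": [0.079, -0.218, 0], "dr": [0, 0, 0], "hand": 0.1},
    {"translation": [0, 0, 0], "dr": [0, 0, 0], "hand": 0.1},
  ],
)

```text
time_s: 36.55
position: [0.6407, 0.0486, 0.1302]
tcp_rot: [0.507, 0.492, -0.505, 0.495]
wrist_force: [-3.3, 0.8, 5.0]
width: 0.128
```

Run:
```python
from h import *
rd(); z('z37',b=(150,250,290,430))
```

```text
reader tcp [0.0346 0.041  0.1302] F [-3.3  0.8  5. ] w 0.128
```

View pics/z37.png

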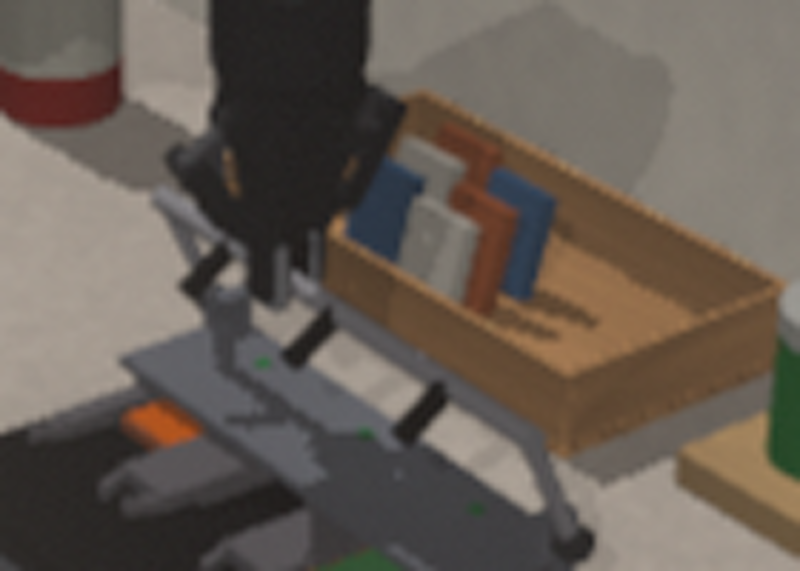

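>>> apply_moves(
  steps=[
    {"translation": [0.1, -0.204, 0], "dr": [0, 0, 0], "hand": 0.1},
    {"translation": [0.142, -0.184, 0], "dr": [0, 0, 0], "hand": 0.1},
    {"translation": [0.169, -0.16, 0], "dr": [0, 0, 0], "hand": 0.1},
    {"translation": [0.191, -0.132, 0], "dr": [0, 0, 0], "hand": 0.1},
    {"translation": [0.209, -0.1, 0], "dr": [0, 0, 0], "hand": 0.1},
    {"translation": [0, 0, 0], "dr": [0, 0, 0], "hand": 0.1},
  ],
)

```text
time_s: 37.2
position: [0.6012, 0.0495, 0.0857]
tcp_rot: [0.507, 0.493, -0.506, 0.494]
wrist_force: [7.8, 1.3, -4.2]
width: 0.127
```

Run:
```python
from h import *
rd(); z('z38',b=(180,280,270,410))
```

```text
reader tcp [-0.0048  0.0409  0.0857] F [ 7.8  1.3 -4.2] w 0.127
```

View pics/z38.png

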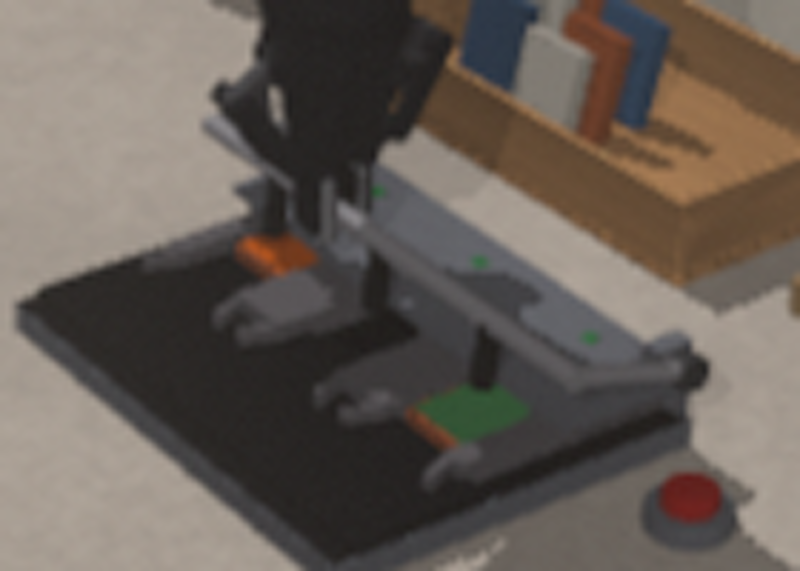

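>>> apply_moves(
  steps=[
    {"translation": [0.1, 0.03, 0], "dr": [0, 0, 0], "hand": 0.1},
    {"translation": [0.08, 0, 0], "dr": [0, 0, 0], "hand": 0.1},
    {"translation": [0, 0, 0], "dr": [0, 0, 0], "hand": 0.1},
  ],
)

```text
time_s: 37.55
position: [0.5991, 0.0496, 0.0755]
tcp_rot: [-0.504, -0.495, 0.508, -0.492]
wrist_force: [-4.1, 0.8, -0.1]
width: 0.124
```

>>> apply_moves(
  steps=[
    {"translation": [0.06, 0, 0], "dr": [0, 0, 0], "hand": 0.1},
    {"translation": [0, 0, 0], "dr": [0, 0, 0], "hand": 0.1},
  ],
)

```text
time_s: 37.75
position: [0.5988, 0.0496, 0.073]
tcp_rot: [-0.504, -0.496, 0.508, -0.492]
wrist_force: [-8.5, 0.4, 4.5]
width: 0.128
```

>>> apply_moves(
  steps=[
    {"translation": [0.06, 0, 0], "dr": [0, 0, 0], "hand": 0.1},
    {"translation": [0, 0, 0], "dr": [0, 0, 0], "hand": 0.1},
  ],
)

```text
time_s: 37.95
position: [0.5988, 0.0496, 0.0726]
tcp_rot: [-0.504, -0.496, 0.509, -0.492]
wrist_force: [-17.7, 0.1, 23.2]
width: 0.13
```

Run:
```python
from h import *
rd(); z('z39',b=(180,280,270,410))
```

```text
reader tcp [-0.0073  0.041   0.0726] F [-17.7   0.1  23.2] w 0.13
```

View pics/z39.png

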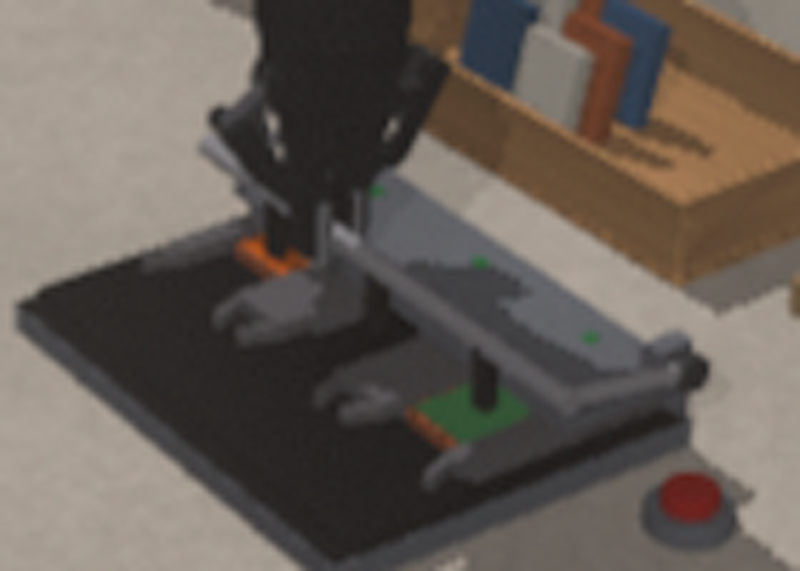

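>>> apply_moves(
  steps=[
    {"translation": [0, 0, 0], "dr": [0, 0, 0], "hand": 0.1},
    {"translation": [0, 0, 0], "dr": [0, 0, 0], "hand": 0.1},
    {"translation": [0, 0, 0], "dr": [0, 0, 0], "hand": 0.4},
    {"translation": [0, 0, 0], "dr": [0, 0, 0], "hand": 0.4},
    {"translation": [0, 0, 0], "dr": [0, 0, 0], "hand": 0.4},
    {"translation": [-0.4, 0, 0], "dr": [0, 0, 0], "hand": 0.4},
    {"translation": [-0.5, 0, 0], "dr": [0, 0, 0], "hand": 0.4},
    {"translation": [-0.2, 0, 0], "dr": [0, 0, 0], "hand": 0},
    {"translation": [0, 0, 0], "dr": [0, 0, 0], "hand": 0},
    {"translation": [0, 0, 0], "dr": [0, 0, 0], "hand": 0},
    {"translation": [0, 0, 0], "dr": [0, 0, 0], "hand": 0},
  ],
)

```text
time_s: 39.1
position: [0.6023, 0.0494, 0.1264]
tcp_rot: [0.506, 0.493, -0.506, 0.494]
wrist_force: [0.3, 0.0, 0.2]
width: 0.001
```

Run:
```python
from h import *
rd(); p=r2w([(-.008,.042,.1)],O,YAW)[0]; plan(p,YAW); z('z40',b=(180,280,270,410))
```

```text
reader tcp [-0.0038  0.0408  0.1264] F [0.3 0.  0.2] w 0.001
pos [0.6023 0.0494 0.1264] q6 -0.022 yaxis -1.48 shift units(tool now) [ 0.528 -0.085 -0.024] turn units [ 0.005  0.003 -0.004]
```

View pics/z40.png

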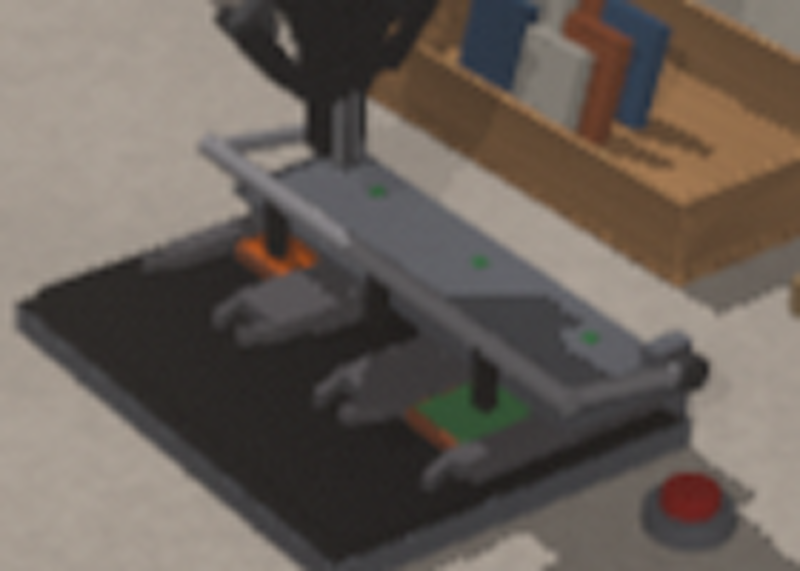

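>>> apply_moves(
  steps=[
    {"translation": [0.3, -0.08, 0], "dr": [0, 0, 0], "hand": 0},
    {"translation": [0.28, 0, 0], "dr": [0, 0, 0], "hand": 0},
    {"translation": [0.06, 0, 0], "dr": [0, 0, 0], "hand": 0},
    {"translation": [0, 0, 0], "dr": [0, 0, 0], "hand": 0},
  ],
)

```text
time_s: 39.55
position: [0.5983, 0.0495, 0.0943]
tcp_rot: [-0.506, -0.493, 0.506, -0.494]
wrist_force: [0.0, -0.2, 0.2]
width: 0.003
```

>>> apply_moves(
  steps=[
    {"translation": [0.05, 0, 0], "dr": [0, 0, 0], "hand": 0},
    {"translation": [0, 0, 0], "dr": [0, 0, 0], "hand": 0},
  ],
)

```text
time_s: 39.75
position: [0.5995, 0.0495, 0.0933]
tcp_rot: [0.507, 0.493, -0.506, 0.494]
wrist_force: [-1.3, -0.7, 0.6]
width: 0.001
```

>>> apply_moves(
  steps=[
    {"translation": [0.04, 0, 0], "dr": [0, 0, 0], "hand": 0},
    {"translation": [0.02, 0, 0], "dr": [0, 0, 0], "hand": 0},
    {"translation": [0, 0, 0], "dr": [0, 0, 0], "hand": 0},
  ],
)

```text
time_s: 40.05
position: [0.6, 0.0495, 0.0928]
tcp_rot: [0.507, 0.492, -0.505, 0.495]
wrist_force: [-5.8, 0.1, 12.4]
width: 0.0
```

>>> apply_moves(
  steps=[
    {"translation": [0.03, 0, 0], "dr": [0, 0, 0], "hand": 0},
    {"translation": [0, 0, 0], "dr": [0, 0, 0], "hand": 0},
    {"translation": [0, 0, 0], "dr": [0, 0, 0], "hand": 0},
    {"translation": [0, 0, 0], "dr": [0, 0, 0], "hand": 0},
    {"translation": [0, 0, 0], "dr": [0, 0, 0], "hand": 0},
  ],
)

```text
time_s: 40.55
position: [0.6001, 0.0495, 0.0926]
tcp_rot: [0.507, 0.492, -0.505, 0.495]
wrist_force: [-9.8, -0.7, 19.7]
width: 0.001
```

Run:
```python
from h import *
rd(); z('z41',b=(180,280,270,410)); s=env.sense(); print(s['position'])
```

```text
reader tcp [-0.006   0.0408  0.0926] F [-9.8 -0.7 19.7] w 0.001
[0.60004764 0.0494765  0.09257126]
```

View pics/z41.png

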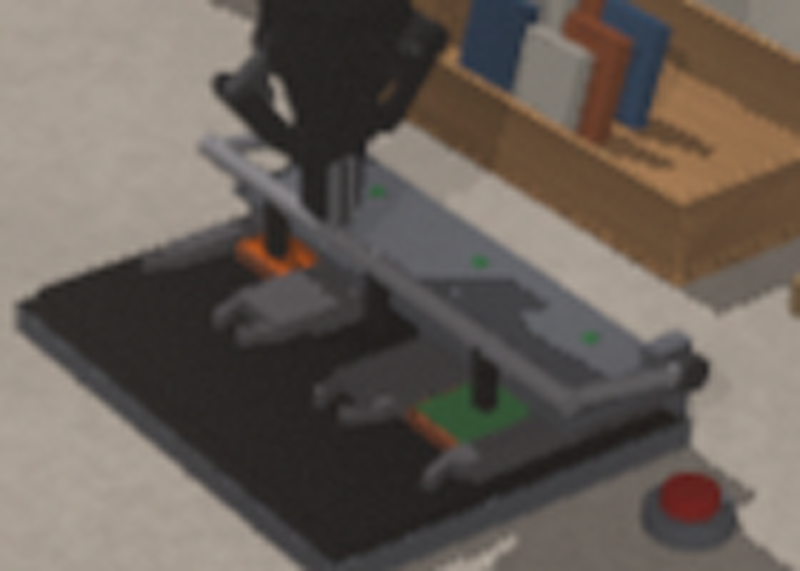

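>>> apply_moves(
  steps=[
    {"translation": [-0.4, 0, 0], "dr": [0, 0, 0], "hand": 0},
    {"translation": [-0.7, 0, 0], "dr": [0, 0, 0], "hand": 0},
    {"translation": [0, 0, 0], "dr": [0, 0, 0], "hand": 0},
    {"translation": [0, 0, 0], "dr": [0, 0, 0], "hand": 0},
  ],
)

```text
time_s: 41.0
position: [0.6003, 0.0494, 0.1455]
tcp_rot: [0.508, 0.492, -0.505, 0.495]
wrist_force: [-0.2, -0.3, -0.6]
width: -0.001
```

Run:
```python
from h import *
z('z42',b=(180,280,270,410)); z('z42b',b=(250,285,370,410)); z('z42bt','top',(180,215,360,400))
t=cv2.imread('pics/top0.png')[:,:,::-1]; r,_=rect(t,'red',np.array([380,198])); print(r, onz('top',[r[0]],.021))
plan((.634,-.1765,.1),YAW)
```

```text
((380.75, 197.74998474121094), (9.192388534545898, 8.485280990600586), 45.0) [[ 0.63400798 -0.17756737  0.021     ]]
pos [0.5984 0.0495 0.1426] q6 -0.023 yaxis -1.48 shift units(tool now) [0.855 0.828 4.501] turn units [ 0.006  0.003 -0.007]
```

View pics/z42.png

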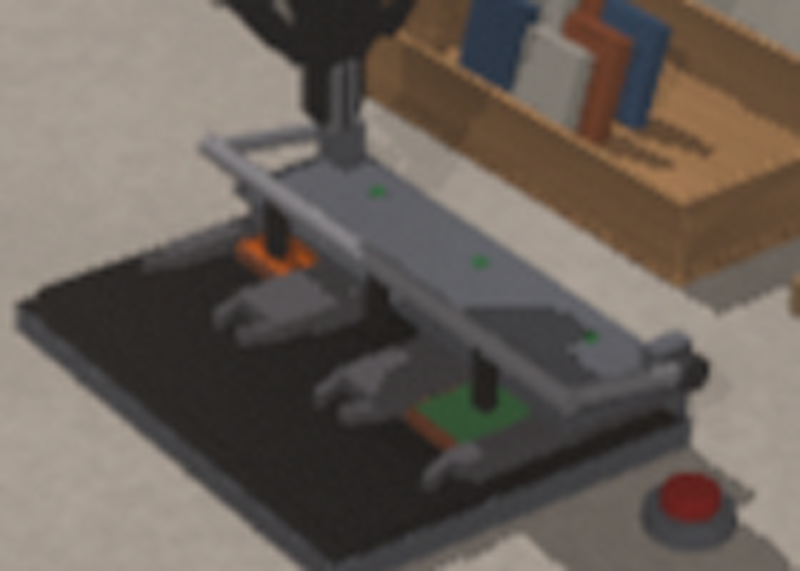

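View pics/z42b.png

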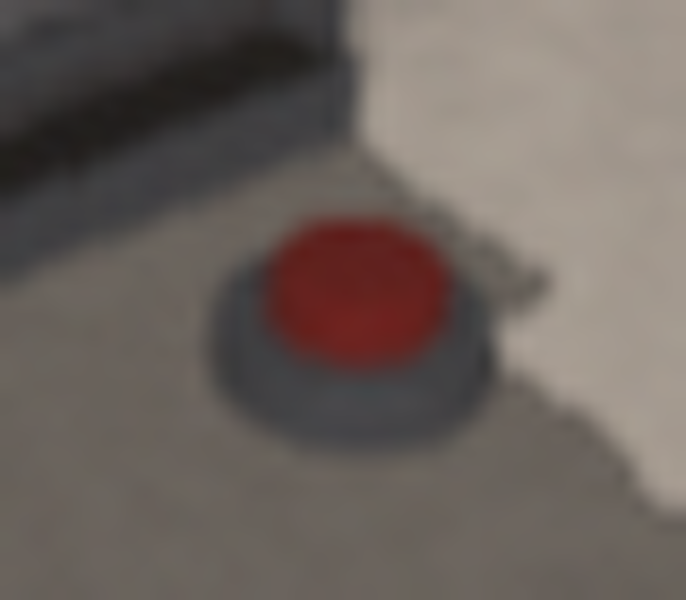

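View pics/z42bt.png

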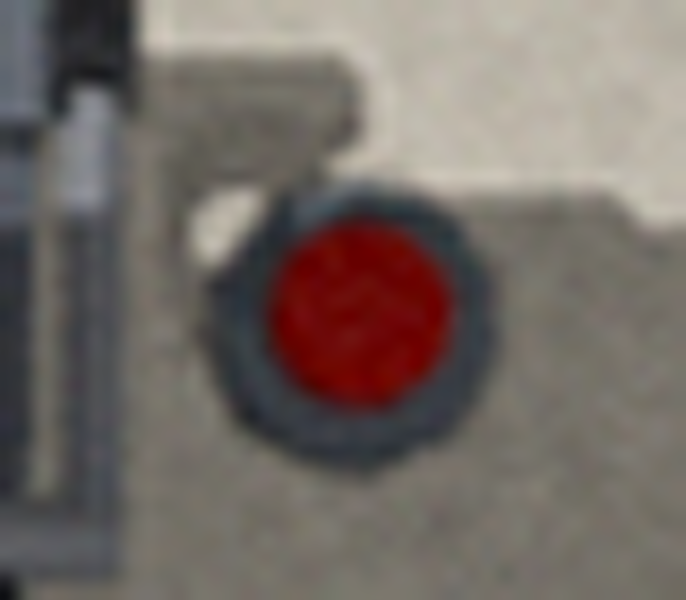

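>>> apply_moves(
  steps=[
    {"translation": [0, 0.1, 0.64], "dr": [0, 0, 0], "hand": 0},
    {"translation": [0, 0.12, 0.64], "dr": [0, 0, 0], "hand": 0},
    {"translation": [0, 0.12, 0.64], "dr": [0, 0, 0], "hand": 0},
    {"translation": [0, 0.12, 0.64], "dr": [0, 0, 0], "hand": 0},
    {"translation": [0, 0.12, 0.64], "dr": [0, 0, 0], "hand": 0},
    {"translation": [0, 0.12, 0.64], "dr": [0, 0, 0], "hand": 0},
    {"translation": [0, 0.12, 0.66], "dr": [0, 0, 0], "hand": 0},
    {"translation": [0.5, 0, 0], "dr": [0, 0, 0], "hand": 0},
    {"translation": [0.5, 0, 0], "dr": [0, 0, 0], "hand": 0},
    {"translation": [0, 0, 0], "dr": [0, 0, 0], "hand": 0},
    {"translation": [0, 0, 0], "dr": [0, 0, 0], "hand": 0},
  ],
)

```text
time_s: 42.25
position: [0.6336, -0.176, 0.0928]
tcp_rot: [0.507, 0.494, -0.506, 0.493]
wrist_force: [-0.4, -0.1, 0.1]
width: -0.002
```

Run:
```python
from h import *
plan((.634,-.177,.047),YAW); z('z43',b=(200,290,330,450))
```

```text
pos [ 0.6336 -0.176   0.0928] q6 -0.366 yaxis -1.47 shift units(tool now) [0.916 0.009 0.02 ] turn units [ 0.006 -0.007  0.   ]
```

View pics/z43.png

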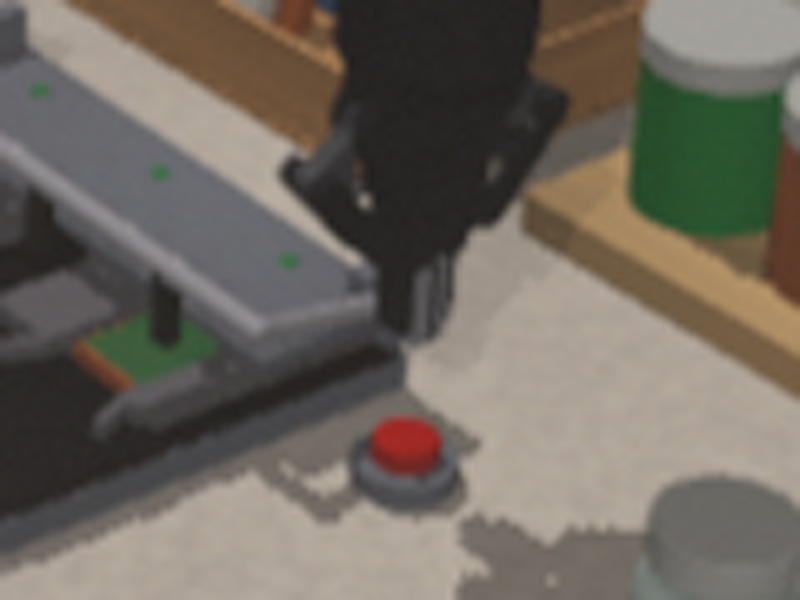

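Aligned above the button (405,440 in the crop). Descend, then press in small steps.

>>> apply_moves(
  steps=[
    {"translation": [0.4, 0, 0.02], "dr": [0, 0, 0], "hand": 0},
    {"translation": [0.3, 0, 0], "dr": [0, 0, 0], "hand": 0},
    {"translation": [0.12, 0, 0], "dr": [0, 0, 0], "hand": 0},
    {"translation": [0, 0, 0], "dr": [0, 0, 0], "hand": 0},
  ],
)

```text
time_s: 42.7
position: [0.634, -0.177, 0.0523]
tcp_rot: [0.507, 0.493, -0.506, 0.494]
wrist_force: [0.1, 0.1, -0.2]
width: 0.0
```

>>> apply_moves(
  steps=[
    {"translation": [0.06, 0, 0], "dr": [0, 0, 0], "hand": 0},
    {"translation": [0, 0, 0], "dr": [0, 0, 0], "hand": 0},
  ],
)

```text
time_s: 42.9
position: [0.6351, -0.1776, 0.0508]
tcp_rot: [0.507, 0.492, -0.506, 0.495]
wrist_force: [0.6, 0.1, -0.8]
width: -0.001
```

>>> apply_moves(
  steps=[
    {"translation": [0.06, 0, 0], "dr": [0, 0, 0], "hand": 0},
    {"translation": [0, 0, 0], "dr": [0, 0, 0], "hand": 0},
  ],
)

```text
time_s: 43.1
position: [0.6347, -0.1776, 0.0473]
tcp_rot: [0.507, 0.493, -0.506, 0.494]
wrist_force: [-0.3, 0.2, -0.2]
width: 0.006
```

>>> apply_moves(
  steps=[
    {"translation": [0.06, 0, 0], "dr": [0, 0, 0], "hand": 0},
    {"translation": [0, 0, 0], "dr": [0, 0, 0], "hand": 0},
  ],
)

```text
time_s: 43.3
position: [0.635, -0.1776, 0.0444]
tcp_rot: [0.507, 0.492, -0.506, 0.495]
wrist_force: [-1.1, 0.3, 3.1]
width: 0.002
```

>>> apply_moves(
  steps=[
    {"translation": [0.06, 0, 0], "dr": [0, 0, 0], "hand": 0},
    {"translation": [0, 0, 0], "dr": [0, 0, 0], "hand": 0},
  ],
)

```text
time_s: 43.5
position: [0.6351, -0.1777, 0.0415]
tcp_rot: [0.507, 0.492, -0.506, 0.495]
wrist_force: [-0.4, -1.0, 4.4]
width: -0.001
```

>>> apply_moves(
  steps=[
    {"translation": [0.05, 0, 0], "dr": [0, 0, 0], "hand": 0},
    {"translation": [0, 0, 0], "dr": [0, 0, 0], "hand": 0},
    {"translation": [0, 0, 0], "dr": [0, 0, 0], "hand": 0},
  ],
)

```text
time_s: 43.8
position: [0.6352, -0.1777, 0.0409]
tcp_rot: [0.507, 0.492, -0.506, 0.495]
wrist_force: [-5.4, 2.4, 14.6]
width: -0.003
```

>>> apply_moves(
  steps=[
    {"translation": [0.04, 0, 0], "dr": [0, 0, 0], "hand": 0},
    {"translation": [0, 0, 0], "dr": [0, 0, 0], "hand": 0},
    {"translation": [0, 0, 0], "dr": [0, 0, 0], "hand": 0},
  ],
)

```text
time_s: 44.1
position: [0.6354, -0.1778, 0.0407]
tcp_rot: [0.507, 0.492, -0.506, 0.495]
wrist_force: [-10.2, 3.6, 24.7]
width: -0.001
```

Run:
```python
from h import *
rd(); z('z44',b=(200,290,330,450))
```

```text
reader tcp [ 0.0353 -0.1854  0.0407] F [-10.2   3.6  24.7] w -0.001
```

View pics/z44.png

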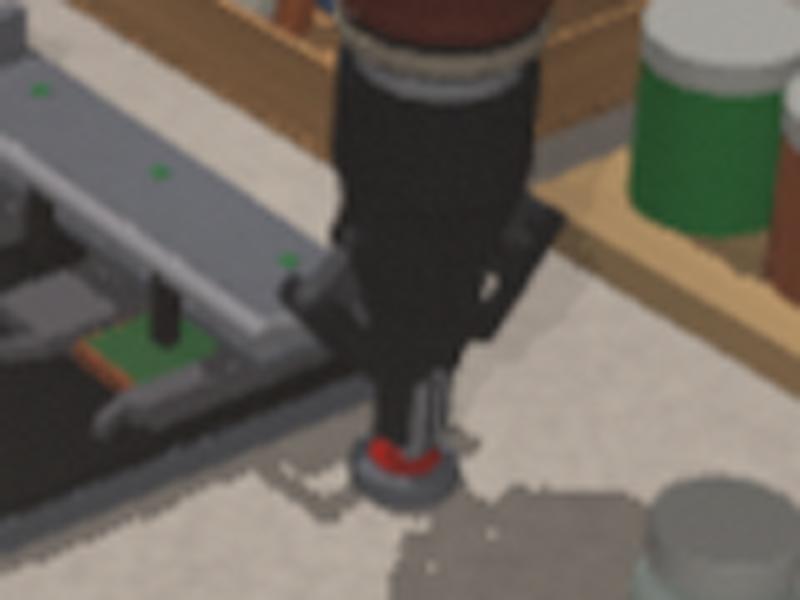

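>>> apply_moves(
  steps=[
    {"translation": [-0.3, 0, 0], "dr": [0, 0, 0], "hand": 0},
    {"translation": [-0.7, 0, 0], "dr": [0, 0, 0], "hand": 0},
    {"translation": [-0.8, 0, 0], "dr": [0, 0, 0], "hand": 0},
    {"translation": [-0.8, 0, 0], "dr": [0, 0, 0], "hand": 0},
    {"translation": [-0.5, 0, 0.5], "dr": [0, 0, 0], "hand": 0},
    {"translation": [0, 0, 0.8], "dr": [0, 0, 0], "hand": 0},
    {"translation": [0, 0, 0.8], "dr": [0, 0, 0], "hand": 0},
    {"translation": [0, 0, 0], "dr": [0, 0, 0], "hand": 0},
    {"translation": [0, 0, 0], "dr": [0, 0, 0], "hand": 0},
  ],
)

```text
time_s: 45.05
position: [0.631, -0.2831, 0.1909]
tcp_rot: [0.508, 0.493, -0.506, 0.493]
wrist_force: [0.2, 0.5, 0.1]
width: 0.003
```

Run:
```python
from h import *
rd(); z('z45',b=(180,290,260,410)); z('z45t','top',(0,480,0,640))
P=r2w([(-.008,-.147,.062),(-.008,.147,.062),(-.008,.147,.068)],O,YAW); print(proj('side',P).round(1).tolist(),proj('top',P).round(1).tolist())
```

```text
reader tcp [ 0.0337 -0.2908  0.1909] F [0.2 0.5 0.1] w 0.003
[[370.0, 250.3], [306.1, 204.9], [306.1, 203.1]] [[366.9, 211.4], [248.3, 209.0], [248.0, 208.7]]
```

View pics/z45.png

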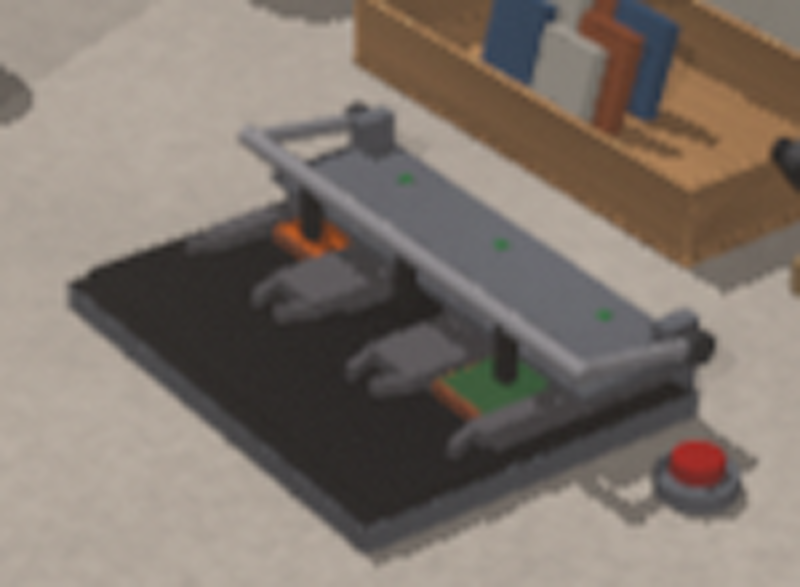

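View pics/z45t.png

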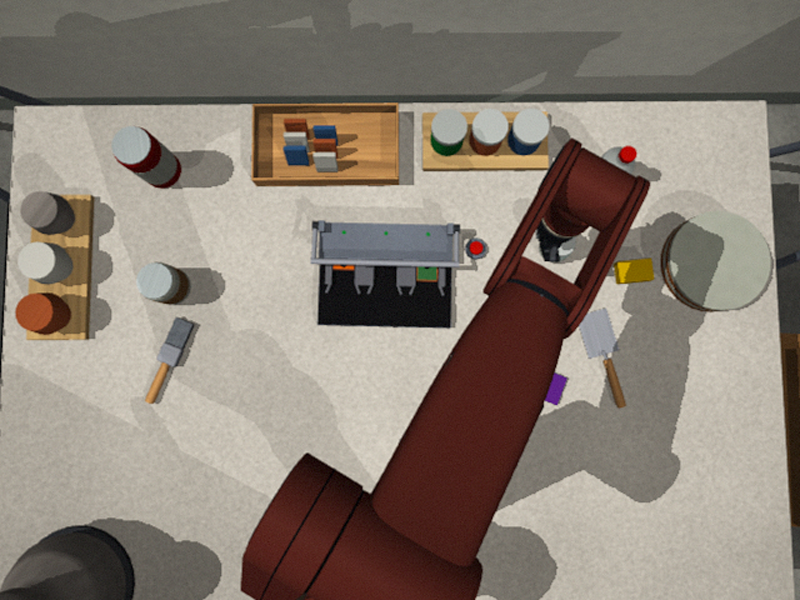

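Run:
```python
from h import *
print(env.close_job(), env.sense()['time_s'])
```

```text
the job is handed in; nothing more can be done
the job is handed in; nothing more can be done
```

The job is done and handed in at about 45 s of the 210 s allowed. `close_job` reports no verdict, so I can't confirm the result beyond my own checks.

**What I did:**
- Swung the hold-down bar up to about 1.75 rad.
- Put the orange tile in the left lane and the green tile in the right lane, pushing each until it met the pocket's far end. There was no blue tile on the table, and I left the purple look-alikes alone.
- Brought the bar down and pressed it home with about 20 N.
- Pressed the start button against its stop with about 25 N, over roughly 6 mm of travel, then lifted clear.

**Last checks:**

| Check | Measured | Expected if right |
|---|---|---|
| Green tile top height | 26.9 mm | 27 mm seated, 32 mm on the deck |
| Orange tile top height | about 23 mm | 27 mm seated, 32 mm on the deck |
| Orange tail before the lip | about 20 mm | 19–46 mm |
| Green tail before the lip | about 39–41 mm | 19–46 mm |
| Fingertip height on the rod when pressed | 67.6 mm | 68 mm with the bar fully down |

- **After the button press:** the pictures show the rod within about 1–2 pixels of its fully-down position and its feet on both tiles. The bystanders in view are in place, and the gripper is clear of everything.
- **Disagreements:**
  - The deck's front edge measured about 10 mm farther out than the text says. I took the reader's position from the roof lip, the rail mouths and the rod instead.
  - The orange tile's 23 mm is 4 mm below nominal. It comes from one blurred corner in the side picture, and it still fits a seated tile rather than one on the deck.

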